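Photograph the finished castings

TASK

Photograph the finished castings for the record: pull the pin out of the crate's hasp staple and leave it in the small dish, then lift the lid off and lay it flat on the middle of the rubber mat. Stand every casting that is in the crate upright in the tray, then slide the loaded tray along the grey board, without lifting it, until it sits squarely in the outline in front of the camera. Then press the shutter key half-way to its first click, keep it there for a second to focus, press it fully to take the picture (never fully while the tray is elsewhere), let go, and slide the tray back, again without lifting it, into the right-hand outline where it was loaded; leave the small jar behind the crate and the low tin beside the camera standing where they are.

Things in the scene. Friction and masses are not known exactly. Their poses are not given: they have to be found in the camera images.
- crate: Fixed plywood crate, outside 150 (x) x 240 (y) x 65 mm high, walls and floor 6 mm thick, open on top under its lid; inside, battens 16 mm wide and 10 mm high run round the foot of the walls. Origin: centre of the underside. On its -x side, which faces the robot, an ear carries the staple.
- staple (a point): Centre of the steel staple on the crate's ear, at the height of the lid's top (73 mm above the bench). An upright loop standing through a slot in the lid's tongue; opening 18 mm wide (crate x), 20 mm high above the lid; loop top 25 mm above the lid. The pin passes through it along the crate's y axis.
- lid: Loose plywood lid, plate 150 (x) x 240 (y) x 8 mm, 300 g; a slotted tongue 100 mm wide reaches 125 mm to -x. Origin: centre of the plate's underside. Grip bar on top: 16 mm thick (x), 90 mm long (y), centred 10 mm to -x of the origin, top 42 mm above the underside. Starts on the crate's rim (65 mm up), held by staple and pin; pin out, it lifts straight up, 40 mm to clear the staple.
- pin: Loose steel pin, 50 g. Head: upright tab 10 mm thick (x), 26 mm long (y), 42 mm tall on a foot 20 x 26 x 5 mm. Origin: centre of the foot's underside. An 8 mm rod runs from the head to 58 mm along -y. Starts lying on the lid's tongue, rod through the staple, head on the crate's +y side (origin 36 mm from the staple); it comes out towards crate +y, clear after 65 mm.
- dish: Fixed open square dish of dark steel, 120 x 120 x 28 mm, walls and floor 4 mm, at the back left. Origin: centre of the underside; sides along x and y.
- mat: Fixed black rubber mat, 170 (x) x 260 (y) x 3 mm, behind the board. Origin: centre of the underside. The lid may lie on it turned as it was on the crate (tongue overhanging towards the robot).
- finial: Loose brass casting: round foot 44 mm diameter, 12 mm high, with a round post 26 mm diameter up to 54 mm high. Grip the post from above. Origin: centre of the underside; z up. Starts standing in the crate, about 65 mm from its neighbours; absent (None) in some runs. 180 g.
- plinth: Loose brass casting: square foot 44 x 44 mm, 12 mm high, with a square post 26 x 26 mm up to 54 mm high. Grip the post from above. Origin: centre of the underside; z up. Starts standing in the crate, about 65 mm from its neighbours; absent (None) in some runs. 180 g.
- bracket: Loose brass casting: oblong foot 48 (x) x 36 (y) mm, 12 mm high, with an oblong post 30 (x) x 22 (y) mm up to 54 mm high. Grip the post from above. Origin: centre of the underside; z up. Starts standing in the crate, about 65 mm from its neighbours; absent (None) in some runs. 180 g.
- tray: Loose open aluminium tray, 144 (x) x 194 (y) mm, rim 14 mm high, floor and walls 3 mm, 400 g. Origin: centre of the underside. A black upright handle stands inside its -y end: 50 mm wide (x), 10 mm thick (y), centred 92 mm to -y of the origin, top 60 mm above the underside. Lies on the board, starts near the load outline.
- board: Fixed grey board 168 (x) x 410 (y) x 4 mm on the bench with two white outlines of the tray's size. Origin: centre of the underside; the tray is slid along its y axis.
- load_mark (a point): Centre of the right-hand (-y) outline on the board's top face, where the tray is loaded and where it ends; the tray's origin belongs here, its axes along the board's.
- photo_mark (a point): Centre of the left-hand (+y) outline, in front of the camera, on the board's top face; the tray's origin belongs here, with the tray's axes along the board's.
- camera: Fixed black camera on a bench stand beyond the left end of the board, its lens looking to its -y. Origin: centre of the stand's underside. Body 125 (x) x 42 (y) mm, its top face 135 mm above the bench; viewfinder hump up to 157 mm high, its near side 34 mm from the shutter key's axis.
- shutter_top (a point): Centre of the top face of the shutter key, a round metal cap 20 mm in diameter on the camera's top, on the side nearer the robot (-x); it moves down with the cap. At rest 149 mm above the bench. Press it straight down with the closed fingers.
- shutter_half (a joint): First stage of the shutter key, m: 0 at rest, 0.004 at the first click (soft spring: 1.2 N to start, 2.8 N at the click).
- shutter_full (a joint): Second stage, m: 0 until the push exceeds 7 N, 0.004 when fully pressed (11 N). The total travel of the key is then 8 mm.
- tin: Bystander: a small jar, 56 mm diameter, 50 mm high, standing behind the crate. Origin: centre of the underside. Leave it where it is.
- wax: Bystander: a low tin, 54 mm diameter, 48 mm high, standing between the dish and the camera. Origin: centre of the underside. Leave it where it is.

How it is judged:
By the outcome, as a careful person would: the job done as asked, in the order asked, and still so for the second after the job is handed in, with the robot touching nothing.
Of finial, plinth, bracket only 1 to 3 are there at a start; the rules pass over those that are not, and their reading is None.
At some moment in a run one of finial, plinth, bracket may be knocked a few centimetres aside while the robot is not near it.
It also fails if it takes over 210 s, if anything falls off the work surface, if the arm or the gripper's body presses on something with over 40 N, if the wrist force passes 120 N, or if a joint passes its speed limit or range.

ROBOT

A 6-joint arm with a two-finger parallel gripper is mounted at the origin on the work surface. World frame = base frame: x ahead of the robot, y to its left, z up, the work surface at z = 0. Lengths are in m, angles in rad, forces in N, time in s.
With the tool pointing down it reaches from about 0.15 to 0.775 m from the base axis. Payload 6.1 kg.
Tool frame: the origin (TCP) lies midway between the tips of the shut fingers; the grasp point (between the pads) lies behind it (pinch_z is the z of the grasp point in the tool frame, in m); z points along the fingers, y is the line along which they close (so a half turn about z gives the same grasp; the last joint's range is limited). The gripper opens to 85 mm and grips with 20 to 120 N. Pads are 22 mm wide; open, the fingers measure 114 mm over their backs; the gripper's body (76 mm by 85 mm) begins 54 mm behind the grasp point. The pads swing forward as they close: fully open they stand 13 mm farther back than shut.
Start: joints at [0, 0.126, -0.04, 1.405, 0, 1.571], TCP at [0.525, -0, 0.231] pointing down, gripper open.
Joint ranges: [-2.72, 2.72], [-0.95, 1.95], [-1.27, 1.35], [-1.78, 2.02], [-1.46, 1.47], [-3.14, 3.14]. Speed limits (rad/s): [2.39, 2.39, 3.01, 3.14, 3.14, 3.14].

INTERFACE

Orientations are given as a unit quaternion [w, x, y, z].
In Python, from plant import observe, grab_frame, hand_in, pinch_z gives the robot as it stands. The module is installed in compiled form; this text tells all that it offers.
- The arm moves only by the tool step_arm, never from a script. Its arguments are lists of equal length, an entry for each row: "offset": the shift along the tool's x, y, z in mm, a list of three; "twist": the turn, a rotation vector about the tool's x, y, z in degrees, a list of three; "fingers": the opening, from -1 (shut) to 1 (fully open), so that 0 is half open. In form: {"offset": [[x, y, z], ...], "twist": [[ax, ay, az], ...], "fingers": [fingers, ...]}. A call has exactly 5 rows; each row shifts and turns the commanded pose from where the row before left it, along the tool's axes as they then stand; what a row does not reach is not made up. A row lasts 1/12 s, in which the tool goes at most 41.7 mm and 7.16 degrees, less where a joint would pass 70% of its speed; a pose out of reach is approached as far as the arm can. A call is refused whole if a number of a shift passes 41.7 or a number of a turn 7.16, either way. A call with a gripper value outside its range is refused whole. The fingers move at their own pace and stop on an object; "force" is the grip in N (left out, the last holds). Time passes only in rows, so rows that do not move let the fingers close, or fill a call up. It gives the time, the measured TCP pose, the force, the opening and the grip force at its end, in the units of the state.
- observe(): the state, without advancing time (a new reading comes with each control period).
- grab_frame(name): name is "scene" or "side" or "wrist"; returns a dict with "color" (384x512x3 uint8, red, green, blue), "depth" (384x512 float32, m along the optical axis (not along the pixel's ray), 0 where there is no reading), "camera_matrix" (3x3 intrinsics, pixels), "R" (3x3) and "t" (3): a world point X has camera coordinates R X + t; the wrist camera has in their place "hand_eye" (4x4, takes a point from camera to tool coordinates, whose origin is the TCP and whose axes are the flange's). Camera axes: x right, y down, z forward; pixel columns grow to the right and rows downward; lengths in m; the calibration is good to about 2 mm. A picture is of the moment at which its call begins: read the wrist's pose just before it.
- hand_in(): hands the job in; it is judged then, once.
The state is a dict: "clock": time; "q": joint angles; "qd": joint speeds; "joint_torque": joint torques, N m; "tool_pos": TCP position; "eef_rot": TCP orientation; "contact_force": force on the tool from outside, world axes, zero at the start; "wrist_torque": the same for the moment, N m; "width": finger opening in m; "grip_force": force on a finger pad.
Only numpy, scipy, OpenCV 4.12 (cv2) and the standard library are available. Lean on these libraries where they do the work, as an engineer would, in place of code of your own. Each camera call takes 0.05 s, during which the arm holds its last target. There are 200 camera calls.

## Working session

There is one attempt and no reset: what is moved stays moved. The work goes in short steps, Python scripts to look and compute and a tool call to move; the robot and the scene stay as the last step left them, time stands still between calls to the robot, and variables do not carry over. Pictures are saved under pics/ and viewed, at most 14 in all, crops included, and the job is handed in when it is done.

Besides the shell and the picture viewer there is one more tool, called after "Emit:" by a JSON object that holds its "method" and its "body". step_arm: Moves the arm, as the interface text tells. Its arguments: {"type":"object","properties":{"offset":{"type":"array"},"twist":{"type":"array"},"fingers":{"type":"array"},"force":{"type":"number"}},"required":["offset","twist","fingers"]}

```bash
ls; mkdir -p pics; cat > h.py <<'E'
import numpy as np, cv2
from plant import observe, grab_frame, hand_in, pinch_z
def save(f,n,crop=None,s=1):
    im=f["color"][:,:,::-1]
    if crop: im=im[crop[1]:crop[3],crop[0]:crop[2]]
    cv2.imwrite("pics/"+n,cv2.resize(im,None,fx=s,fy=s,interpolation=cv2.INTER_CUBIC))
def cloud(f):
    K=f["camera_matrix"];d=f["depth"]
    v,u=np.mgrid[:d.shape[0],:d.shape[1]]
    P=np.stack([(u-K[0,2])/K[0,0]*d,(v-K[1,2])/K[1,1]*d,d],-1)
    W=(P-f["t"])@f["R"]
    W[d==0]=np.nan
    return W
E
python3 - <<'E'
from h import *
s=observe();print(s, pinch_z)
for n in("scene","side"):
    f=grab_frame(n);save(f,n+"0.png",s=1.5);np.savez("f_"+n,**f);print(n,f["R"],f["t"],f["camera_matrix"])
E
```

```text
pics
{'clock': 0.0, 'q': array([ 3.99849913e-05,  1.26391903e-01, -4.06357762e-02,  1.40540559e+00,
       -5.59170512e-07,  1.57081567e+00]), 'qd': array([-0.00093166,  0.00022721, -0.00067608,  0.00044978,  0.00083116,
       -0.00157389]), 'joint_torque': array([-1.88969068e-03, -4.35916471e+01,  3.52923596e+01,  1.73015334e-02,
       -7.00984879e-05, -2.14169546e-05]), 'tool_pos': array([5.24578184e-01, 2.08100192e-05, 2.30509522e-01]), 'eef_rot': array([-5.78530549e-04,  7.07099247e-01,  7.07113841e-01, -5.78960280e-04]), 'contact_force': array([-0.02853765,  0.6948243 , -0.08918331]), 'wrist_torque': array([ 0.0068158 ,  0.0239631 , -0.02582901]), 'grip_force': 0.0, 'width': 0.08541399453460354} -0.0187
scene [[-0.8821042   0.47085115  0.01383396]
 [ 0.2603001   0.51170896 -0.81877824]
 [-0.39260164 -0.71864674 -0.57394322]] [ 0.48432588 -0.05381555  1.68441177] [[457.14157471   0.         257.5510828 ]
 [  0.         457.14157471 194.41391076]
 [  0.           0.           1.        ]]
side [[ 0.83708644 -0.54673159  0.0192577 ]
 [-0.30231487 -0.49163125 -0.81664217]
 [ 0.45595176  0.6777782  -0.57682294]] [-0.46316719  0.23674291  0.88186358] [[371.57074301   0.         256.52157212]
 [  0.         371.57074301 194.96620277]
 [  0.           0.           1.        ]]
```

View pics/scene0.png

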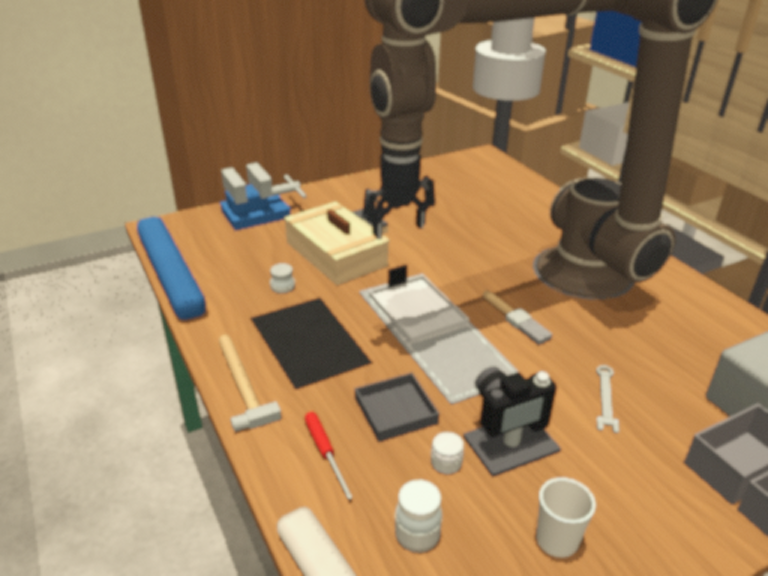

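View pics/side0.png

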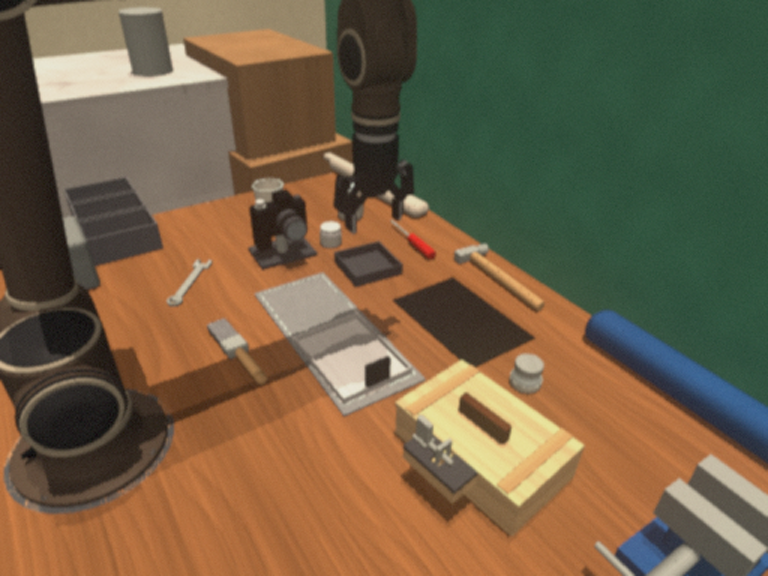

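```bash
python3 - <<'E'
from h import *
# top-down orthographic height map from both clouds, 2mm/px ; x up, y left
for n in("scene","side"):
    f=np.load(f"f_{n}.npz");W=cloud(f).reshape(-1,3);C=f["color"].reshape(-1,3)
    ok=~np.isnan(W[:,0])&(W[:,2]<0.3);W=W[ok];C=C[ok]
    im=np.zeros((600,700,3),np.uint8);
    o=np.argsort(W[:,2]);W=W[o];C=C[o]
    r=((0.9-W[:,0])/.0015).astype(int);c=((0.52-W[:,1])/.0015).astype(int)
    k=(r>=0)&(r<599)&(c>=0)&(c<699)
    for dr in(0,1):
        for dc in(0,1): im[r[k]+dr,c[k]+dc]=C[k][:,::-1]
    for i in range(9): 
        x=.1*i+.1; cv2.putText(im,f"{x:.1f}",(0,int((.9-x)/.0015)),0,.4,(0,0,255)); im[int((.9-x)/.0015)-0:,:][:1,::6]=(0,0,255) if x<.9 else 0
    for y in np.arange(-5,6)/10: im[::6,int((.52-y)/.0015)]=(0,0,255);cv2.putText(im,f"{y:.1f}",(int((.52-y)/.0015),595),0,.4,(0,0,255))
    cv2.imwrite(f"pics/top_{n}.png",im)
E
```

```text
(no output)
```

The pictures show the crate at front right with its tongue and pin facing the robot (side image px ~440,450), the tray on the board in the middle, and the mat and dish behind. The camera is at the left, with its shutter key at scene px ~543,378.

View pics/top_side.png

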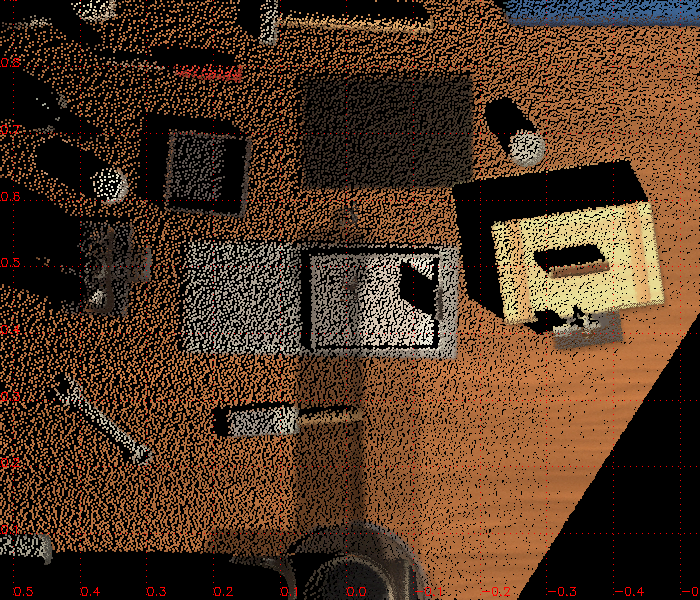

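View pics/top_scene.png

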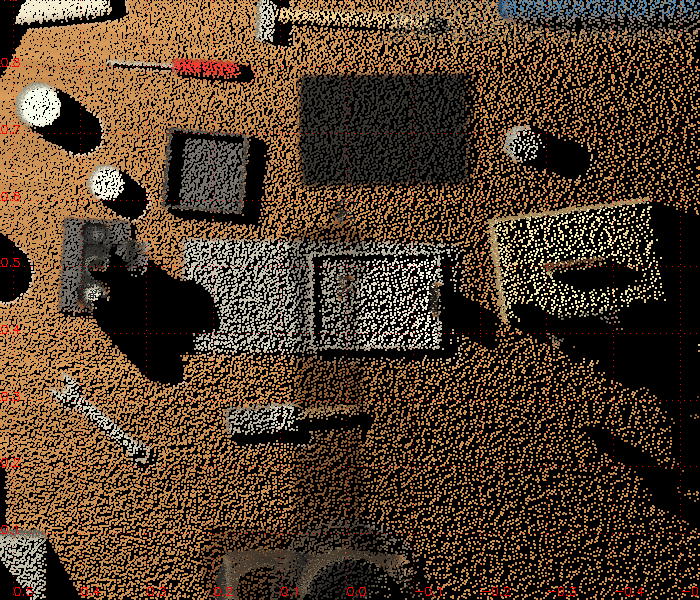

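```bash
cat >> h.py <<'E'
def rect(P):
    (c,s,a)=cv2.minAreaRect((P[:,:2]*1000).astype(np.float32)); return np.round(c,1),np.round(s,1),round(a,2),len(P)
def rrect(P,q=1.0):
    """robust rect: min bounding by percentile over angles"""
    best=None;X=P[:,:2]*1000
    for a in np.radians(np.arange(-45,45,.5)):
        R=np.array([[np.cos(a),np.sin(a)],[-np.sin(a),np.cos(a)]]);Y=X@R.T
        lo,hi=np.percentile(Y,q,0),np.percentile(Y,100-q,0);ar=np.prod(hi-lo)
        if best is None or ar<best[0]: best=(ar,np.round(R.T@((lo+hi)/2),1),np.round(hi-lo,1),round(np.degrees(a),1),len(P))
    return best[1:]
def box(W,x,y,z): return W[(W[:,0]>x[0])&(W[:,0]<x[1])&(W[:,1]>y[0])&(W[:,1]<y[1])&(W[:,2]>z[0])&(W[:,2]<z[1])]
E
python3 - <<'E'
from h import *
for n in("side","scene"):
    f=np.load(f"f_{n}.npz");W=cloud(f).reshape(-1,3);C=f["color"].reshape(-1,3).astype(int)
    k=~np.isnan(W[:,0]);W=W[k];C=C[k];V=C.max(1)
    def b(name,x,y,z,m=None,q=1):
        w=box(W if m is None else W[m],x,y,z)
        if len(w)>8: print(n,name,*rrect(w,q),"z",np.round(np.median(w[:,2])*1000,1))
    b("bench",(.2,.35),(-.2,-.1),(-.02,.02))
    b("lid",(.35,.65),(-.5,-.15),(.066,.079),C[:,0]-C[:,2]>40,.3)
    b("bar",(.4,.6),(-.4,-.25),(.1,.115),None,.3)
    b("tongue",(.35,.47),(-.45,-.25),(.066,.08),(C[:,0]-C[:,2]<30),.5)
    b("staple/pin high",(.35,.46),(-.4,-.25),(.084,.13),None,0)
    b("tray rim",(.35,.56),(-.2,.12),(.013,.024),None,1)
    b("handle",(.4,.56),(-.2,-.05),(.04,.08),None,1)
    b("board+",(.35,.56),(-.2,.3),(.000,.03),(V>90)&(abs(C[:,0]-C[:,2])<25),.3)
    b("mat",(.58,.82),(-.2,.12),(-.005,.012),(V<70)&(abs(C[:,0]-C[:,2])<15),.3)
    b("dishrim",(.56,.74),(.13,.33),(.022,.036),None,.3)
    b("camtop",(.4,.6),(.28,.5),(.127,.143),None,.5)
    b("shut",(.4,.5),(.28,.5),(.144,.156),None,0)
    b("hump",(.4,.6),(.28,.5),(.15,.165),None,1)
    b("camstand",(.4,.6),(.28,.5),(.004,.03),None,1)
    b("tin",(.63,.72),(-.32,-.2),(.045,.056),None,0)
    b("wax",(.58,.68),(.3,.42),(.043,.054),None,0)
f=np.load("f_side.npz");W=cloud(f);
from h import save
save(f,"pin.png",(240,230,400,350),5)
w=box(W.reshape(-1,3),(.35,.46),(-.4,-.25),(.078,.13));w=w[np.argsort(-w[:,2])];print(np.round(w[:40]*1000).astype(int).tolist())
E
```

```text
side bench [ 274.7 -150.1] [147.   97.5] 0.5 1989 z -0.1
side lid [ 504.8 -346.3] [157.3 239.5] 8.0 5235 z 73.1
side bar [ 455.8 -350.7] [104.  88.] 4.0 352 z 106.3
side tongue [ 406.1 -361.6] [44.4 97.3] 7.5 695 z 72.8
side staple/pin high [ 409.9 -335.6] [27.  54.4] 8.5 202 z 98.5
side tray rim [446.9 -44.4] [145.6 195.9] 0.0 392 z 17.1
side handle [ 446.2 -137.1] [47.2 10.3] 1.0 159 z 56.0
side board+ [450.4  40.6] [163.7 381.1] -2.0 1534 z 6.4
side dishrim [641.7 219.5] [122.1 146.1] -5.5 211 z 26.5
side camtop [492.9 355.6] [125.5  70.5] -12.0 224 z 134.1
side shut [472.3 370.3] [50.7 37.4] 10.5 38 z 148.7
side hump [492.9 373.4] [73.  36.6] -1.5 75 z 156.2
side camstand [514.4 370.3] [173.2  97.1] -7.0 508 z 10.0
side tin [ 680.4 -268.2] [48.3 51.3] -15.5 213 z 49.5
side wax [621.9 355.4] [52.1 48.5] 17.5 81 z 48.0
scene bench [ 275.5 -150. ] [147.8  96.9] 2.5 597 z -0.9
scene lid [ 490.2 -345.5] [196.8 244.4] 8.5 1297 z 72.3
scene bar [ 502.6 -342.7] [16.2 89.2] 7.0 63 z 105.3
scene tongue [ 417.3 -349.6] [30.7 94.2] 23.0 19 z 72.0
scene tray rim [449.5 -41.8] [147.  198.8] 0.
[... 587 characters left out ...]
410, -329, 116], [409, -315, 115], [403, -328, 115], [410, -332, 115], [408, -327, 115], [402, -311, 115], [404, -318, 115], [410, -322, 115], [403, -317, 114], [410, -318, 114], [407, -323, 114], [405, -331, 114], [407, -329, 114], [409, -334, 114], [403, -320, 114], [408, -313, 114], [409, -330, 114], [408, -310, 114], [407, -326, 114], [405, -321, 114], [413, -332, 114], [404, -323, 114], [405, -314, 114], [413, -329, 114], [403, -313, 113], [409, -316, 113], [402, -319, 113], [409, -320, 113], [404, -333, 113], [406, -324, 113], [411, -324, 113], [407, -315, 113], [404, -330, 113], [408, -332, 113], [407, -318, 113], [406, -334, 113], [405, -310, 113], [413, -325, 113], [402, -325, 113]]
```

View pics/pin.png

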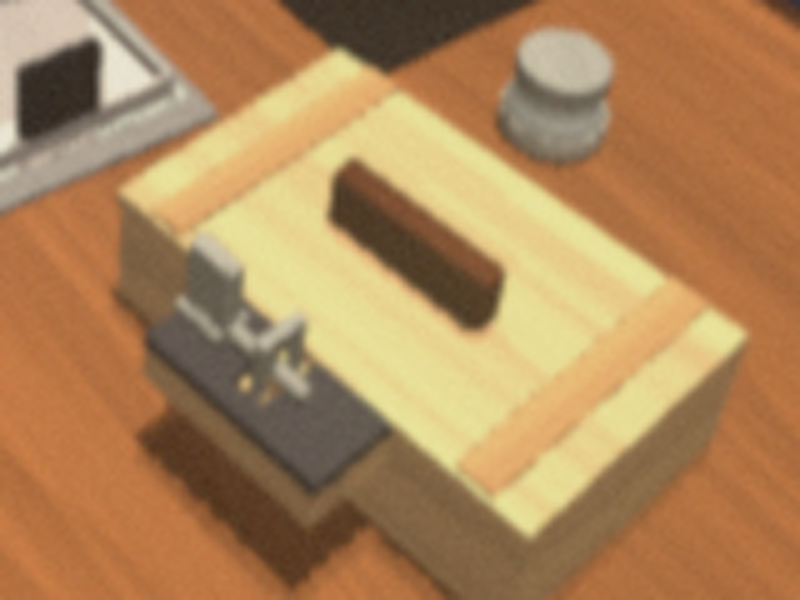

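The enlarged crop shows the pin's head (crop px ~215,265), the rod through the staple (px ~285,345) and the grip bar. The crate is yawed about 8°. The sizes match the given ones: lid 240 wide, bar 16x90, tray 145x195.

Emit:
{"method": "step_arm", "body": {"offset": [[-30,-10,0],[-33,-12,0],[-33,-12,0],[-33,-12,0],[-33,-12,0]], "twist": [[0,0,0],[0,0,0],[0,0,0],[0,0,0],[0,0,0]], "fingers": [0.3,0.3,0.3,0.3,0.3], "force": 60}}

```text
clock: 0.52
tool_pos: [0.466, -0.1631, 0.231]
eef_rot: [-0.0, 0.707, 0.707, -0.0]
contact_force: [0.5, 0.1, 0.5]
width: 0.0551
grip_force: 0.0
```

Emit:
{"method": "step_arm", "body": {"offset": [[-33,-12,0],[-33,-12,0],[-33,-12,0],[-33,-12,0],[-27,-12,0]], "twist": [[0,0,0],[0,0,0],[0,0,0],[0,0,0],[0,0,0]], "fingers": [0.3,0.3,0.3,0.3,0.3]}}

```text
clock: 0.93
tool_pos: [0.4059, -0.3229, 0.2308]
eef_rot: [-0.0, 0.707, 0.707, -0.0]
contact_force: [0.0, 0.9, -0.3]
width: 0.0556
grip_force: 0.0
```

Emit:
{"method": "step_arm", "body": {"offset": [[0,0,0],[0,0,0],[0,0,0],[0,0,0],[0,0,0]], "twist": [[0,0,-4],[0,0,-4],[0,0,0],[0,0,0],[0,0,0]], "fingers": [0.3,0.3,0.3,0.3,0.3]}}

```text
clock: 1.35
tool_pos: [0.407, -0.3207, 0.2311]
eef_rot: [-0.0, 0.657, 0.754, 0.0]
contact_force: [-0.3, -0.4, -0.4]
width: 0.0558
grip_force: 0.0
```

```bash
cat >> h.py <<'E'
from scipy.spatial.transform import Rotation as Ro
def wrist():
    s=observe();f=grab_frame("wrist")
    K=f["camera_matrix"];d=f["depth"];v,u=np.mgrid[:d.shape[0],:d.shape[1]]
    P=np.stack([(u-K[0,2])/K[0,0]*d,(v-K[1,2])/K[1,1]*d,d],-1)
    H=f["hand_eye"];P=P@H[:3,:3].T+H[:3,3]
    q=s["eef_rot"];R=Ro.from_quat([q[1],q[2],q[3],q[0]]).as_matrix()
    W=P@R.T+s["tool_pos"];W[d==0]=np.nan
    f["W"]=W;return f
def pose():
    s=observe();q=s["eef_rot"];R=Ro.from_quat([q[1],q[2],q[3],q[0]]).as_matrix()
    print("t",round(s["clock"],2),"tcp",np.round(s["tool_pos"]*1000,1),"yaw",round(np.degrees(np.arctan2(R[1,1],R[0,1])),2),"tilt",np.round(R[:2,2],3),"w",round(s["width"]*1000,1),"grip",round(s["grip_force"],1),"F",np.round(s["contact_force"],1),"q",np.round(s["q"],2))
E
python3 - <<'E'
from h import *
pose();f=wrist();save(f,"w1.png",s=1.5);np.savez("f_w1",**f);print(np.round(f["hand_eye"],3))
W=f["W"].reshape(-1,3);C=f["color"].reshape(-1,3).astype(int);k=~np.isnan(W[:,0]);W=W[k];C=C[k]
for nm,x,y,z,m in [("pinhead",(.37,.44),(-.345,-.29),(.1,.125),None),("staple",(.37,.44),(-.39,-.345),(.085,.11),None),("bar",(.46,.54),(-.42,-.27),(.1,.115),None),("lid",(.35,.65),(-.5,-.15),(.068,.079),C[:,0]-C[:,2]>40)]:
    w=box(W if m is None else W[m],x,y,z)
    if len(w)>8: print(nm,*rrect(w,.5),np.median(w[:,2]))
E
```

```text
t 1.35 tcp [ 407.  -320.7  231.1] yaw 7.93 tilt [-0.  0.] w 55.8 grip 0.0 F [-0.3 -0.4 -0.4] q [-0.67  0.11 -0.05  1.4   0.    0.77]
[[ 0.001 -0.964 -0.268  0.067]
 [ 1.     0.001  0.    -0.002]
 [ 0.    -0.268  0.964 -0.144]
 [ 0.     0.     0.     1.   ]]
pinhead [ 406.1 -320.7] [ 9.8 25.8] 7.5 289 0.11469508972244032
staple [ 413.  -358.2] [25.   6.5] 8.0 192 0.09884514599053788
bar [ 495.7 -338.3] [15.9 73.3] 8.0 1058 0.10756603513946086
lid [ 502.2 -344.3] [157.7 235.7] 7.5 21876 0.07422431824342243
```

Emit:
{"method": "step_arm", "body": {"offset": [[0,-1,35],[0,0,35],[0,0,35],[0,0,30],[0,0,14]], "twist": [[0,0,0],[0,0,0],[0,0,0],[0,0,0],[0,0,0]], "fingers": [0.3,0.3,0.3,0.3,0.3]}}

```text
clock: 1.82
tool_pos: [0.4044, -0.3192, 0.0783]
eef_rot: [-0.003, 0.656, 0.755, -0.0]
contact_force: [-0.6, -0.2, -1.0]
width: 0.0554
grip_force: 0.0
```

Emit:
{"method": "step_arm", "body": {"offset": [[0,0,0],[0,0,0],[0,0,0],[0,0,0],[0,0,0]], "twist": [[0,0,0],[0,0,0],[0,0,0],[0,0,0],[0,0,0]], "fingers": [0.3,-1,-1,-1,-1], "force": 50}}

```text
clock: 2.23
tool_pos: [0.407, -0.3218, 0.084]
eef_rot: [0.002, 0.656, 0.755, 0.0]
contact_force: [0.4, 0.9, 4.0]
width: 0.0095
grip_force: 49.0
```

Emit:
{"method": "step_arm", "body": {"offset": [[0,0,0],[0,0,0],[0,0,-1],[0,0,-1],[0,0,0]], "twist": [[0,0,0],[0,0,0],[0,0,0],[0,0,0],[0,0,0]], "fingers": [-1,-1,-1,-1,-1]}}

```text
clock: 2.65
tool_pos: [0.406, -0.3212, 0.0845]
eef_rot: [0.0, 0.656, 0.755, -0.0]
contact_force: [-0.2, 0.4, 0.2]
width: 0.009
grip_force: 48.6
```

Emit:
{"method": "step_arm", "body": {"offset": [[10,0,0],[15,0,0],[15,0,0],[15,0,0],[15,0,0]], "twist": [[0,0,0],[0,0,0],[0,0,0],[0,0,0],[0,0,0]], "fingers": [-1,-1,-1,-1,-1]}}

```text
clock: 3.07
tool_pos: [0.3956, -0.2497, 0.0842]
eef_rot: [-0.0, 0.656, 0.755, 0.0]
contact_force: [0.1, -0.4, -0.2]
width: 0.0093
grip_force: 48.6
```

Emit:
{"method": "step_arm", "body": {"offset": [[10,0,0],[0,0,0],[0,0,-25],[0,0,-25],[0,0,-20]], "twist": [[0,0,0],[0,0,0],[0,0,0],[0,0,0],[0,0,0]], "fingers": [-1,-1,-1,-1,-1]}}

```text
clock: 3.48
tool_pos: [0.395, -0.2418, 0.1557]
eef_rot: [0.0, 0.656, 0.755, -0.0]
contact_force: [0.9, -0.7, -0.6]
width: 0.0092
grip_force: 48.8
```

```bash
python3 - <<'E'
from h import *
pose();f=grab_frame("side");save(f,"s1.png",(180,130,440,330),3);
for n in("side","scene"):
    f=np.load(f"f_{n}.npz");W=cloud(f).reshape(-1,3);w=box(W,(.55,.75),(.12,.32),(-.01,.04))
    d=box(W,(.56,.74),(.13,.33),(.022,.036));print(np.round([d.min(0),d.max(0)],3))
    fl=box(W,(.60,.68),(.18,.25),(-.01,.02));print(np.median(fl[:,2]))
E
```

```text
t 3.48 tcp [ 395.  -241.8  155.7] yaw 8.03 tilt [ 0.    -0.001] w 9.2 grip 48.8 F [ 0.9 -0.7 -0.6] q [-0.55  0.02 -0.32  1.23 -0.    0.88]
[[0.575 0.143 0.022]
 [0.706 0.33  0.031]]
0.00397735256250524
[[0.579 0.146 0.022]
 [0.708 0.278 0.032]]
0.0037678391056390086
```

View pics/s1.png

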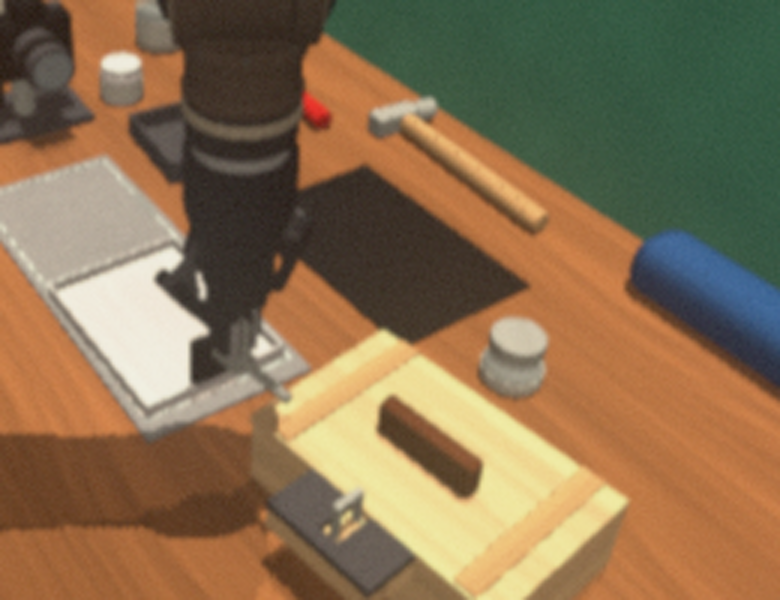

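The picture shows the pin held clear of the staple (crop px ~255,370) and the staple empty (px ~345,510). Next I carry it to the dish.

Emit:
{"method": "step_arm", "body": {"offset": [[20,14,0],[30,21,0],[30,21,0],[30,21,0],[30,21,0]], "twist": [[0,0,0],[0,0,0],[0,0,0],[0,0,0],[0,0,0]], "fingers": [-1,-1,-1,-1,-1]}}

```text
clock: 3.95
tool_pos: [0.4731, -0.0882, 0.1543]
eef_rot: [0.0, 0.656, 0.755, 0.0]
contact_force: [1.3, -0.7, -0.4]
width: 0.0093
grip_force: 48.8
```

Emit:
{"method": "step_arm", "body": {"offset": [[30,21,0],[30,21,0],[30,21,0],[30,21,0],[30,21,0]], "twist": [[0,0,0],[0,0,0],[0,0,0],[0,0,0],[0,0,0]], "fingers": [-1,-1,-1,-1,-1]}}

```text
clock: 4.37
tool_pos: [0.5562, 0.0754, 0.1541]
eef_rot: [0.0, 0.656, 0.755, 0.0]
contact_force: [0.7, -0.7, -0.1]
width: 0.0095
grip_force: 48.8
```

Emit:
{"method": "step_arm", "body": {"offset": [[30,21,0],[30,21,0],[30,21,0],[30,21,0],[25,20,0]], "twist": [[0,0,0],[0,0,0],[0,0,0],[0,0,0],[0,0,0]], "fingers": [-1,-1,-1,-1,-1]}}

```text
clock: 4.78
tool_pos: [0.639, 0.2341, 0.1537]
eef_rot: [-0.0, 0.656, 0.755, 0.0]
contact_force: [0.1, -0.1, -0.9]
width: 0.0088
grip_force: 48.8
```

```bash
python3 - <<'E'
from h import *
pose();f=wrist();np.savez("f_w2",**f)
W=f["W"].reshape(-1,3);W=W[~np.isnan(W[:,0])]
for nm,x,y,z in [("dish",(.5,.8),(.1,.31),(.022,.034)),("floor",(.6,.68),(.2,.25),(-.01,.012))]:
    w=box(W,x,y,z)
    if len(w)>8: print(nm,*rrect(w,.5),np.median(w[:,2]),w.min(0),w.max(0))
E
```

```text
t 4.78 tcp [639.  234.1 153.7] yaw 8.06 tilt [0. 0.] w 8.8 grip 48.8 F [ 0.1 -0.1 -0.9] q [0.35 0.43 0.2  1.33 0.   1.78]
dish [690.6 207.8] [221.1 119.4] -4.5 3158 0.027227750387155067 [0.57513164 0.15432063 0.02202117] [0.79999432 0.27606046 0.03105307]
floor [640.  225.1] [79.2 49.4] 0.5 3250 0.00506955604127915 [0.60000655 0.20000663 0.00281235] [0.67997206 0.24999819 0.00725716]
```

Emit:
{"method": "step_arm", "body": {"offset": [[0,0,30],[0,0,35],[0,0,35],[0,0,20],[0,0,6]], "twist": [[0,0,0],[0,0,0],[0,0,0],[0,0,0],[0,0,0]], "fingers": [-1,-1,-1,-1,-1]}}

```text
clock: 5.25
tool_pos: [0.6356, 0.2305, 0.0231]
eef_rot: [-0.002, 0.656, 0.755, -0.003]
contact_force: [0.0, -0.8, -1.0]
width: 0.0093
grip_force: 49.0
```

Emit:
{"method": "step_arm", "body": {"offset": [[0,0,3],[0,0,3],[0,0,3],[0,0,2],[0,0,0]], "twist": [[0,0,0],[0,0,0],[0,0,0],[0,0,0],[0,0,0]], "fingers": [-1,-1,-1,-1,-1]}}

```text
clock: 5.67
tool_pos: [0.639, 0.2317, 0.0183]
eef_rot: [0.0, 0.656, 0.755, 0.001]
contact_force: [-0.7, -0.4, -1.1]
width: 0.0095
grip_force: 49.0
```

Emit:
{"method": "step_arm", "body": {"offset": [[0,0,1],[0,0,0],[0,0,0],[0,0,0],[0,0,0]], "twist": [[0,0,0],[0,0,0],[0,0,0],[0,0,0],[0,0,0]], "fingers": [-1,-1,-0.3,-0.3,-0.3]}}

```text
clock: 6.08
tool_pos: [0.6385, 0.2316, 0.0166]
eef_rot: [0.0, 0.656, 0.755, 0.0]
contact_force: [0.7, 0.5, 0.4]
width: 0.0301
grip_force: 0.0
```

Emit:
{"method": "step_arm", "body": {"offset": [[0,0,0],[0,0,-20],[0,0,-35],[0,0,-40],[0,0,-40]], "twist": [[0,0,0],[0,0,0],[0,0,0],[0,0,0],[0,0,0]], "fingers": [-0.3,-0.3,-0.3,-0.3,-0.3]}}

```text
clock: 6.5
tool_pos: [0.6376, 0.2313, 0.1522]
eef_rot: [-0.0, 0.656, 0.755, -0.001]
contact_force: [0.2, 0.5, 0.2]
width: 0.0302
grip_force: 0.0
```

```bash
python3 - <<'E'
from h import *
pose();f=wrist();W=f["W"].reshape(-1,3);W=W[~np.isnan(W[:,0])]
for nm,x,y,z in [("head",(.56,.72),(.15,.28),(.036,.06)),("low",(.6,.68),(.17,.255),(.008,.02))]:
    w=box(W,x,y,z)
    if len(w)>8: print(nm,*rrect(w,.5),np.median(w[:,2]),w.min(0),w.max(0))
f=np.load("f_w1.npz");W=f["W"].reshape(-1,3);C=f["color"].reshape(-1,3).astype(int);k=~np.isnan(W[:,0]);W=W[k];C=C[k]
w=box(W,(.46,.54),(-.42,-.27),(.1,.115));print(w.min(0),w.max(0), "img y extent", np.nanmin(f["W"][...,1]))
for n in ("side","scene"):
    g=np.load(f"f_{n}.npz");V=cloud(g).reshape(-1,3);w=box(V,(.47,.54),(-.40,-.28),(.103,.112));print(n,rrect(w,1),np.median(w[:,2]))
    w=box(V,(.35,.66),(-.5,-.15),(.069,.077));c=np.round(np.percentile(w[:,:2],[1,99],axis=0),3);print(c)
E
```

```text
t 6.5 tcp [637.6 231.3 152.2] yaw 8.0 tilt [-0.002 -0.001] w 30.2 grip 0.0 F [0.2 0.5 0.2] q [0.35 0.43 0.19 1.33 0.   1.78]
head [637.1 233. ] [ 9.4 25.1] 8.0 293 0.045948547148679006 [0.63081184 0.21994741 0.03643851] [0.64267399 0.24596619 0.04764242]
low [640.3 210.3] [19.1 71. ] 7.5 476 0.010870245650372687 [0.62621807 0.17445664 0.00811109] [0.64892504 0.24668181 0.01964495]
[ 0.4832383  -0.37790813  0.10008708] [ 0.50864949 -0.30137419  0.11000382] img y extent -0.7299521928634449
side (array([ 497.5, -348. ]), array([15.4, 86. ]), np.float64(8.5), 234) 0.10628230270107156
[[ 0.385 -0.468]
 [ 0.59  -0.228]]
scene (array([ 502.7, -343.8]), array([15.5, 86.4]), np.float64(6.5), 49) 0.10591284356965279
[[ 0.404 -0.464]
 [ 0.595 -0.221]]
```

The pin stands in the dish, head top at 46 mm as it must be. Next is the lid.

Emit:
{"method": "step_arm", "body": {"offset": [[-20,-8,-10],[-34,-14,-15],[-35,-14,-15],[-35,-14,0],[-35,-14,0]], "twist": [[0,0,0],[0,0,0],[0,0,0],[0,0,0],[0,0,0]], "fingers": [-0.3,0,0,0,0]}}

```text
clock: 6.97
tool_pos: [0.5971, 0.064, 0.1925]
eef_rot: [0.001, 0.656, 0.755, 0.001]
contact_force: [0.6, -0.6, -0.8]
width: 0.0428
grip_force: 0.0
```

Emit:
{"method": "step_arm", "body": {"offset": [[-35,-14,0],[-35,-14,0],[-35,-14,0],[-35,-14,0],[-35,-14,0]], "twist": [[0,0,0],[0,0,0],[0,0,0],[0,0,0],[0,0,0]], "fingers": [0,0,0,0,0]}}

```text
clock: 7.38
tool_pos: [0.5514, -0.1195, 0.1914]
eef_rot: [0.0, 0.656, 0.755, 0.0]
contact_force: [0.1, 0.4, 0.4]
width: 0.0427
grip_force: 0.0
```

Emit:
{"method": "step_arm", "body": {"offset": [[-35,-14,0],[-35,-14,0],[-35,-14,0],[-35,-14,0],[-35,-14,0]], "twist": [[0,0,0],[0,0,0],[0,0,0],[0,0,0],[0,0,0]], "fingers": [0,0,0,0,0]}}

```text
clock: 7.8
tool_pos: [0.5064, -0.3026, 0.1914]
eef_rot: [0.0, 0.656, 0.755, 0.0]
contact_force: [0.6, -0.3, -0.1]
width: 0.043
grip_force: 0.0
```

Emit:
{"method": "step_arm", "body": {"offset": [[-10,-1,0],[0,0,0],[0,0,0],[0,0,0],[0,0,0]], "twist": [[0,0,0],[0,0,0],[0,0,0],[0,0,0],[0,0,0]], "fingers": [0,0,0,0,0]}}

```text
clock: 8.22
tool_pos: [0.5079, -0.3096, 0.1914]
eef_rot: [-0.0, 0.655, 0.755, 0.0]
contact_force: [0.4, -0.0, 0.0]
width: 0.0427
grip_force: 0.0
```

```bash
python3 - <<'E'
from h import *
pose();f=wrist();W=f["W"].reshape(-1,3);W=W[~np.isnan(W[:,0])]
w=box(W,(.44,.56),(-.42,-.27),(.101,.115));print(rrect(w,.5),np.median(w[:,2]))
w=box(W,(.37,.46),(-.42,-.3),(.085,.11));print(rrect(w,.5),np.median(w[:,2]))
E
```

```text
t 8.22 tcp [ 507.9 -309.6  191.4] yaw 8.1 tilt [0. 0.] w 42.7 grip 0.0 F [ 0.4 -0.   0. ] q [-0.55  0.26  0.04  1.35  0.    0.88]
(array([ 497.1, -345.8]), array([15.7, 88. ]), np.float64(8.0), 1666) 0.10759651704689885
(array([ 413.2, -357.8]), array([26.3,  6.2]), np.float64(8.0), 289) 0.09846064746095307
```

Emit:
{"method": "step_arm", "body": {"offset": [[-17,-8,0],[-17,-8,0],[0,0,30],[0,0,35],[0,0,25]], "twist": [[0,0,0],[0,0,0],[0,0,0],[0,0,0],[0,0,0]], "fingers": [0,0,0,0,0]}}

```text
clock: 8.68
tool_pos: [0.4965, -0.3458, 0.0995]
eef_rot: [-0.0, 0.656, 0.755, 0.0]
contact_force: [0.5, 0.5, -0.8]
width: 0.0427
grip_force: 0.0
```

Emit:
{"method": "step_arm", "body": {"offset": [[0,0,15],[0,0,6],[0,0,0],[0,0,0],[0,0,0]], "twist": [[0,0,0],[0,0,0],[0,0,0],[0,0,0],[0,0,0]], "fingers": [0,0,0,0,0], "force": 100}}

```text
clock: 9.1
tool_pos: [0.4975, -0.347, 0.082]
eef_rot: [0.001, 0.656, 0.755, 0.0]
contact_force: [1.0, 0.7, -0.2]
width: 0.0427
grip_force: 0.0
```

Emit:
{"method": "step_arm", "body": {"offset": [[0,0,0],[0,0,0],[0,0,0],[0,0,0],[0,0,0]], "twist": [[0,0,0],[0,0,0],[0,0,0],[0,0,0],[0,0,0]], "fingers": [-1,-1,-1,-1,-1]}}

```text
clock: 9.52
tool_pos: [0.4974, -0.3472, 0.0819]
eef_rot: [0.001, 0.656, 0.755, 0.0]
contact_force: [-0.1, 1.2, 6.1]
width: 0.0141
grip_force: 98.6
```

Emit:
{"method": "step_arm", "body": {"offset": [[0,0,0],[0,0,-5],[0,0,-10],[0,0,-15],[0,0,-15]], "twist": [[0,0,0],[0,0,0],[0,0,0],[0,0,0],[0,0,0]], "fingers": [-1,-1,-1,-1,-1]}}

```text
clock: 9.93
tool_pos: [0.4958, -0.3465, 0.1255]
eef_rot: [-0.001, 0.656, 0.755, -0.0]
contact_force: [0.7, 0.3, -2.8]
width: 0.0137
grip_force: 97.7
```

Emit:
{"method": "step_arm", "body": {"offset": [[0,0,-15],[0,0,-15],[0,0,-15],[0,0,0],[0,0,0]], "twist": [[0,0,0],[0,0,0],[0,0,0],[0,0,0],[0,0,0]], "fingers": [-1,-1,-1,-1,-1]}}

```text
clock: 10.35
tool_pos: [0.4967, -0.3471, 0.1711]
eef_rot: [0.001, 0.656, 0.755, 0.0]
contact_force: [0.4, -0.5, -2.5]
width: 0.0141
grip_force: 97.9
```

```bash
python3 - <<'E'
from h import *
pose();f=grab_frame("side");save(f,"s2.png",(180,130,440,330),3);np.savez("f_s2",**f)
g=np.load("f_scene.npz");V=cloud(g);C=g["color"].astype(int)
m=(C.max(2)<75)&(V[...,0]>.58)&(V[...,0]<.82)&(V[...,1]>-.2)&(V[...,1]<.12)&(V[...,2]<.012);print("mat scene",rrect(V[m],.2),np.median(V[m][:,2]))
g=np.load("f_side.npz");V=cloud(g);C=g["color"].astype(int)
m=(C.max(2)<75)&(V[...,0]>.58)&(V[...,0]<.82)&(V[...,1]>-.2)&(V[...,1]<.12)&(V[...,2]<.012);print("mat side",rrect(V[m],.2))
E
```

```text
t 10.35 tcp [ 496.7 -347.1  171.1] yaw 7.99 tilt [ 0.001 -0.001] w 14.1 grip 97.9 F [ 0.4 -0.5 -2.5] q [-0.61  0.28  0.02  1.31 -0.    0.82]
mat scene (array([706.3, -54.5]), array([158.5, 247.1]), np.float64(1.0), 2476) 0.0022881061607580504
mat side (array([700.1, -61.2]), array([162. , 249.9]), np.float64(1.0), 2550)
```

View pics/s2.png

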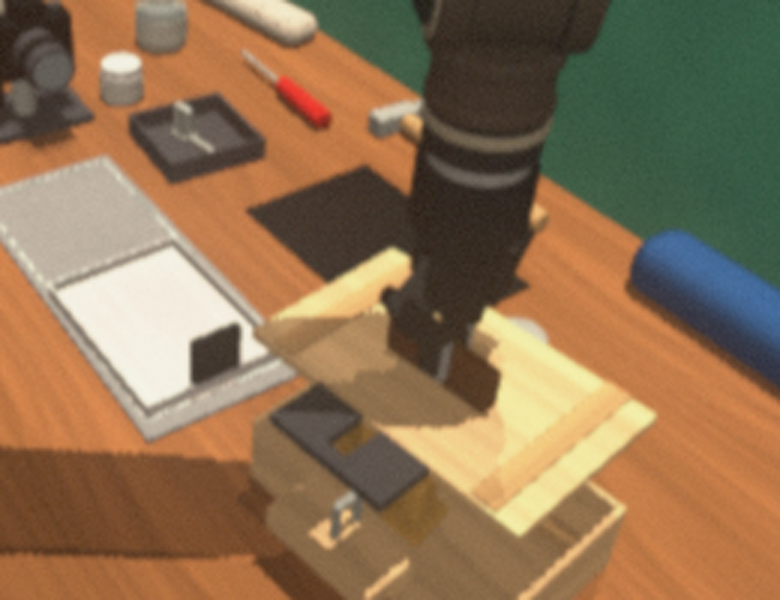

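The picture shows the lid held level and clear of the staple (crop px ~345,515), the crate open, and the pin lying in the dish (px ~190,125).

Emit:
{"method": "step_arm", "body": {"offset": [[12,11,0],[22,20,0],[22,20,0],[22,20,0],[22,20,0]], "twist": [[0,0,0],[0,0,0],[0,0,0],[0,0,0],[0,0,0]], "fingers": [-1,-1,-1,-1,-1]}}

```text
clock: 10.82
tool_pos: [0.5724, -0.2339, 0.1686]
eef_rot: [-0.001, 0.656, 0.755, -0.0]
contact_force: [1.2, -0.6, -3.1]
width: 0.014
grip_force: 97.9
```

Emit:
{"method": "step_arm", "body": {"offset": [[22,20,0],[22,20,0],[22,20,0],[22,20,0],[22,20,0]], "twist": [[0,0,0],[0,0,0],[0,0,0],[0,0,0],[0,0,0]], "fingers": [-1,-1,-1,-1,-1]}}

```text
clock: 11.23
tool_pos: [0.6563, -0.1108, 0.1685]
eef_rot: [-0.001, 0.656, 0.755, -0.001]
contact_force: [0.4, 0.5, -3.9]
width: 0.0143
grip_force: 97.9
```

Emit:
{"method": "step_arm", "body": {"offset": [[22,20,0],[20,18,0],[6,4,0],[0,0,0],[0,0,0]], "twist": [[0,0,0],[0,0,0],[0,0,0],[0,0,3.5],[0,0,3.5]], "fingers": [-1,-1,-1,-1,-1]}}

```text
clock: 11.65
tool_pos: [0.6908, -0.058, 0.1682]
eef_rot: [-0.001, 0.701, 0.713, -0.001]
contact_force: [-0.2, -0.3, -1.9]
width: 0.0141
grip_force: 98.0
```

Emit:
{"method": "step_arm", "body": {"offset": [[0,0,20],[0,0,25],[0,0,25],[0,0,25],[0,0,20]], "twist": [[0,0,0],[0,0,0],[0,0,0],[0,0,0],[0,0,0]], "fingers": [-1,-1,-1,-1,-1]}}

```text
clock: 12.07
tool_pos: [0.6893, -0.0592, 0.0517]
eef_rot: [-0.001, 0.701, 0.713, -0.001]
contact_force: [0.3, -0.1, -3.1]
width: 0.0143
grip_force: 98.1
```

```bash
python3 - <<'E'
from h import *
pose();f=wrist();save(f,"w3.png",s=1);np.savez("f_w3",**f)
W=f["W"];C=f["color"].astype(int)
m=(C.max(2)<75)&(W[...,2]<.012)&(W[...,0]>.58)&(W[...,0]<.83)
if m.sum()>20: print("mat",np.round(np.percentile(W[m],[1,50,99],axis=0),3),m.sum())
E
```

```text
t 12.07 tcp [689.3 -59.2  51.7] yaw 0.98 tilt [-0.004  0.   ] w 14.3 grip 98.1 F [ 0.3 -0.1 -3.1] q [-0.09  0.49  0.06  1.14 -0.    1.47]
mat [[ 0.581 -0.086 -0.   ]
 [ 0.584 -0.085  0.001]
 [ 0.595 -0.014  0.003]] 21
```

View pics/w3.png

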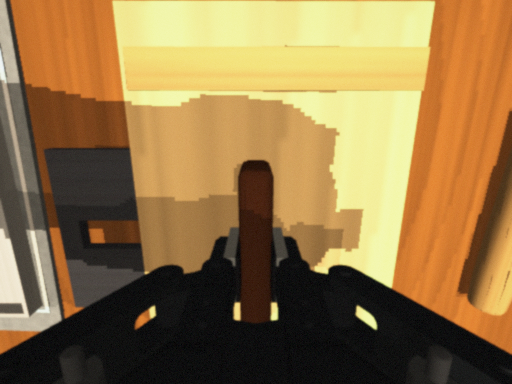

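The wrist picture shows the lid held square and the mat entirely hidden beneath it (lid px 115-435). Next I lower it.

Emit:
{"method": "step_arm", "body": {"offset": [[0,0,12],[0,0,8],[0,0,4],[0,0,3],[0,0,2]], "twist": [[0,0,0],[0,0,0],[0,0,0],[0,0,0],[0,0,0]], "fingers": [-1,-1,-1,-1,-1]}}

```text
clock: 12.53
tool_pos: [0.6917, -0.059, 0.0268]
eef_rot: [0.0, 0.701, 0.713, 0.0]
contact_force: [-0.6, -0.2, -3.2]
width: 0.0142
grip_force: 98.3
```

Emit:
{"method": "step_arm", "body": {"offset": [[0,0,1.5],[0,0,1],[0,0,0],[0,0,0],[0,0,0]], "twist": [[0,0,0],[0,0,0],[0,0,0],[0,0,0],[0,0,0]], "fingers": [-1,-1,-1,-1,-1]}}

```text
clock: 12.95
tool_pos: [0.6915, -0.0589, 0.0242]
eef_rot: [0.0, 0.701, 0.713, 0.0]
contact_force: [-0.3, -0.5, -2.6]
width: 0.0142
grip_force: 98.3
```

Emit:
{"method": "step_arm", "body": {"offset": [[0,0,0],[0,0,0],[0,0,0],[0,0,0],[0,0,0]], "twist": [[0,0,0],[0,0,0],[0,0,0],[0,0,0],[0,0,0]], "fingers": [-0.3,-0.3,0,0,0]}}

```text
clock: 13.37
tool_pos: [0.6915, -0.0589, 0.0242]
eef_rot: [0.0, 0.701, 0.713, 0.0]
contact_force: [-0.2, 0.3, -0.3]
width: 0.0429
grip_force: 0.0
```

Emit:
{"method": "step_arm", "body": {"offset": [[0,0,-15],[0,0,-35],[0,0,-40],[0,0,-40],[0,0,-40]], "twist": [[0,0,0],[0,0,0],[0,0,0],[0,0,0],[0,0,0]], "fingers": [0,0,0,0,0]}}

```text
clock: 13.78
tool_pos: [0.6908, -0.0589, 0.1957]
eef_rot: [-0.0, 0.701, 0.713, -0.0]
contact_force: [1.9, -1.1, -0.0]
width: 0.0428
grip_force: 0.0
```

```bash
python3 - <<'E'
from h import *
pose();f=wrist();np.savez("f_w4",**f);W=f["W"];C=f["color"].astype(int)
m=(C.max(2)<75)&(W[...,2]<.008)&(W[...,0]>.58)&(W[...,0]<.83)&(abs(W[...,1])<.25)
if m.sum()>20: print("mat",np.round(np.percentile(W[m],[1,50,99],axis=0),3),m.sum())
m=(C[...,0]-C[...,2]>40)&(W[...,2]>.007)&(W[...,2]<.018)&(W[...,0]>.58)
print("lid",rrect(W[m],.3),np.median(W[m][:,2]))
for n in("scene","side"):
    g=grab_frame(n);V=cloud(g);c=g["color"].astype(int)
    m=(c[...,0]-c[...,2]>40)&(V[...,2]>.006)&(V[...,2]<.018)&(V[...,0]>.58)&(V[...,0]<.82)&(V[...,1]>-.22)&(V[...,1]<.12)
    print(n,"lid",rrect(V[m],.5))
    k=(c.max(2)<75)&(V[...,2]<.009)&(V[...,0]>.6)&(V[...,0]<.82)&(V[...,1]>-.2)&(V[...,1]<.09)
    print("matvis",k.sum(),np.round(np.percentile(V[k],[1,99],axis=0),3))
    np.savez("f2_"+n,**g); 
save(g,"s3.png",(180,130,440,330),3)
E
```

```text
t 13.78 tcp [690.8 -58.9 195.7] yaw 1.0 tilt [-0. -0.] w 42.8 grip 0.0 F [ 1.9 -1.1 -0. ] q [-0.08  0.46  0.33  1.44 -0.    1.47]
mat [[ 0.593 -0.185  0.002]
 [ 0.777  0.046  0.004]
 [ 0.786  0.071  0.006]] 2204
lid (array([744.8, -42.7]), array([248.3, 264.3]), np.float64(2.5), 23728) 0.012272650091241136
scene lid (array([689.3, -55.5]), array([180. , 242.5]), np.float64(0.5), 2232)
matvis 75 [[ 0.603 -0.168 -0.002]
 [ 0.787  0.069  0.009]]
side lid (array([698.2, -59.3]), array([155.1, 239.3]), np.float64(1.0), 2194)
matvis 36 [[ 0.603 -0.186 -0.001]
 [ 0.779 -0.002  0.009]]
```

View pics/s3.png

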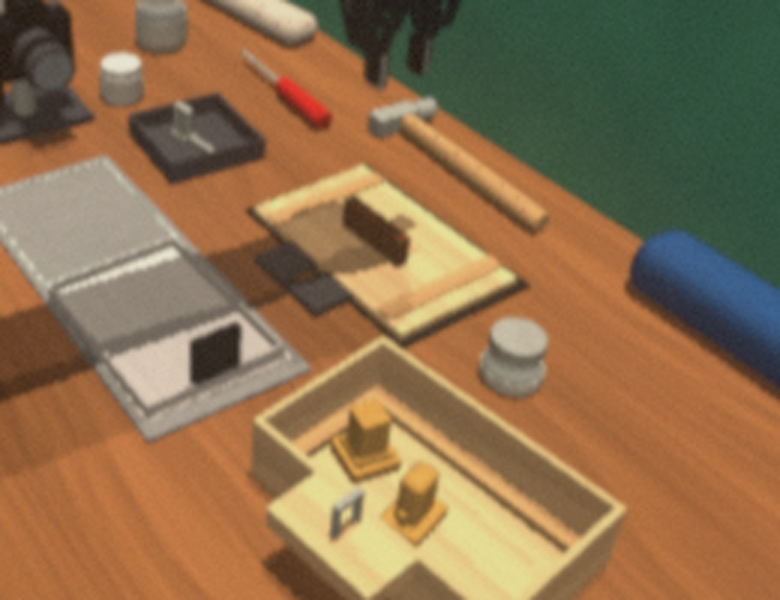

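The picture shows the lid flat and centred on the mat (mat edges even all round). Two castings stand in the crate, a square one (crop px ~368,440) and an oblong one (px ~418,500). Next is a wrist look from above.

Emit:
{"method": "step_arm", "body": {"offset": [[-15,-12,-10],[-28,-21,-10],[-28,-21,-10],[-28,-21,-10],[-28,-21,-10]], "twist": [[0,0,0],[0,0,0],[0,0,0],[0,0,0],[0,0,0]], "fingers": [0,0,0,0,0]}}

```text
clock: 14.35
tool_pos: [0.5954, -0.1887, 0.2426]
eef_rot: [-0.001, 0.701, 0.713, -0.001]
contact_force: [0.1, -1.2, 0.1]
width: 0.0426
grip_force: 0.0
```

Emit:
{"method": "step_arm", "body": {"offset": [[-28,-21,0],[-28,-21,0],[-28,-21,0],[-28,-21,0],[-9,-10,0]], "twist": [[0,0,0],[0,0,0],[0,0,0],[0,0,0],[0,0,-3.5]], "fingers": [0,0,0,0,0]}}

```text
clock: 14.77
tool_pos: [0.5021, -0.3133, 0.2423]
eef_rot: [-0.001, 0.68, 0.733, -0.001]
contact_force: [0.3, 1.0, -0.3]
width: 0.043
grip_force: 0.0
```

Emit:
{"method": "step_arm", "body": {"offset": [[0,0,0],[0,0,0],[0,0,0],[0,0,0],[0,0,0]], "twist": [[0,0,-3.5],[0,0,0],[0,0,0],[0,0,0],[0,0,0]], "fingers": [0,0,0,0,0]}}

```text
clock: 15.18
tool_pos: [0.5057, -0.3097, 0.2433]
eef_rot: [-0.0, 0.656, 0.755, -0.0]
contact_force: [-0.1, -0.5, 0.1]
width: 0.0425
grip_force: 0.0
```

```bash
cat >> h.py <<'E'
def blobs(W,zr,xr,yr,minpx=60):
    m=((W[...,2]>zr[0])&(W[...,2]<zr[1])&(W[...,0]>xr[0])&(W[...,0]<xr[1])&(W[...,1]>yr[0])&(W[...,1]<yr[1])).astype(np.uint8)
    n,L,st,ce=cv2.connectedComponentsWithStats(m)
    for i in range(1,n):
        if st[i,4]>minpx:
            print("px",np.round(ce[i]),*rrect(W[L==i],.5),"z",np.round(np.median(W[L==i][:,2])*1000,1))
E
python3 - <<'E'
from h import *
pose();f=wrist();save(f,"w5.png",s=1);np.savez("f_w5",**f);W=f["W"]
blobs(W,(.054,.064),(.40,.64),(-.50,-.2)); print("feet");blobs(W,(.014,.023),(.40,.64),(-.50,-.2))
E
```

```text
t 15.18 tcp [ 505.7 -309.7  243.3] yaw 7.99 tilt [-0.001  0.001] w 42.5 grip 0.0 F [-0.1 -0.5  0.1] q [-0.55  0.26  0.15  1.46  0.    0.88]
px [196. 169.] [ 434.5 -318.2] [  3.3 154.5] 7.5 235 z 59.2
px [299. 148.] [ 549.7 -274.3] [ 82.9 177.3] 42.5 300 z 59.2
px [258. 148.] [ 502.9 -276.7] [25.7 25.8] -10.0 502 z 60.8
px [244. 202.] [ 495.1 -345. ] [29.2 20.5] 15.0 382 z 60.0
px [255. 284.] [ 525.2 -457.7] [116.1   2.2] 8.0 371 z 59.0
feet
px [255. 177.] [ 507.3 -345.4] [138.2 228.5] 8.0 5343 z 17.1
px [258. 143.] [ 503.  -276.7] [43.7 43.8] -11.5 449 z 18.8
px [246. 189.] [ 494.9 -345.1] [47.6 34.6] 15.5 404 z 18.5
```

View pics/w5.png

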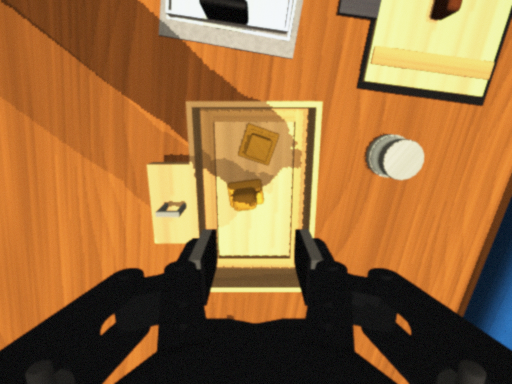

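The wrist picture shows exactly two castings, the plinth (px 258,148) and the bracket (px 244,202). The rest of the crate floor is empty, so there is no finial. I grip the plinth first.

Emit:
{"method": "step_arm", "body": {"offset": [[17,1,0],[16,1,0],[0,0,0],[0,0,0],[0,0,0]], "twist": [[0,0,0],[0,0,0],[0,0,6.2],[0,0,6.2],[0,0,6.1]], "fingers": [0,0,0,0,0]}}

```text
clock: 15.65
tool_pos: [0.5033, -0.2758, 0.244]
eef_rot: [0.0, 0.77, 0.638, 0.0]
contact_force: [0.3, -0.4, 0.5]
width: 0.043
grip_force: 0.0
```

Emit:
{"method": "step_arm", "body": {"offset": [[0,0,0],[0,0,30],[0,0,40],[0,0,40],[0,0,20]], "twist": [[0,0,0],[0,0,0],[0,0,0],[0,0,0],[0,0,0]], "fingers": [0,0,0,0,0]}}

```text
clock: 16.07
tool_pos: [0.5012, -0.2755, 0.1093]
eef_rot: [-0.002, 0.768, 0.641, -0.001]
contact_force: [-1.0, 0.9, -0.4]
width: 0.0425
grip_force: 0.0
```

```bash
python3 - <<'E'
from h import *
pose();f=wrist();W=f["W"]
blobs(W,(.050,.064),(.455,.55),(-.38,-.25))
E
```

```text
t 16.07 tcp [ 501.2 -275.5  109.3] yaw -10.27 tilt [-0.004  0.002] w 42.5 grip 0.0 F [-1.   0.9 -0.4] q [-0.5   0.24 -0.16  1.17 -0.    1.25]
px [260. 211.] [ 503.  -276.4] [25.3 25.6] -10.5 1285 z 60.9
px [265. 290.] [ 495.4 -344.5] [28.7 20.6] 17.0 975 z 59.8
```

Emit:
{"method": "step_arm", "body": {"offset": [[0,0,25],[0,0,30],[0,0,20],[0,0,10],[0,0,3]], "twist": [[0,0,0],[0,0,0],[0,0,0],[0,0,0],[0,0,0]], "fingers": [0,0,0,0,0]}}

```text
clock: 16.53
tool_pos: [0.5025, -0.2764, 0.0248]
eef_rot: [-0.001, 0.768, 0.64, -0.0]
contact_force: [0.1, -1.2, 0.8]
width: 0.0429
grip_force: 0.0
```

Emit:
{"method": "step_arm", "body": {"offset": [[0,0,0],[0,0,0],[0,0,0],[0,0,0],[0,0,0]], "twist": [[0,0,0],[0,0,0],[0,0,0],[0,0,0],[0,0,0]], "fingers": [-1,-1,-1,-1,-1], "force": 60}}

```text
clock: 16.95
tool_pos: [0.5038, -0.2776, 0.0271]
eef_rot: [0.001, 0.769, 0.639, 0.0]
contact_force: [-0.3, -0.3, 3.5]
width: 0.0251
grip_force: 60.0
```

Emit:
{"method": "step_arm", "body": {"offset": [[0,0,0],[0,0,-10],[0,0,-25],[0,0,-35],[0,0,-35]], "twist": [[0,0,0],[0,0,0],[0,0,0],[0,0,0],[0,0,0]], "fingers": [-1,-1,-1,-1,-1]}}

```text
clock: 17.37
tool_pos: [0.5019, -0.2767, 0.1315]
eef_rot: [-0.001, 0.769, 0.639, -0.001]
contact_force: [0.7, -0.5, -1.3]
width: 0.0255
grip_force: 59.4
```

```bash
python3 - <<'E'
from h import *
pose()
for n in("side","scene"):
    f=np.load(f"f2_{n}.npz");W=cloud(f).reshape(-1,3)
    w=box(W,(.36,.54),(-.155,.08),(.0145,.022));print(n,"rim",rrect(w,.5))
    w=box(W,(.4,.5),(-.16,-.1),(.045,.07));print(n,"handle",rrect(w,.5))
E
```

```text
t 17.37 tcp [ 501.9 -276.7  131.5] yaw -10.5 tilt [-0.003  0.001] w 25.5 grip 59.4 F [ 0.7 -0.5 -1.3] q [-0.5   0.24 -0.13  1.21 -0.    1.25]
side rim (array([446.8, -43.9]), array([146.4, 197.2]), np.float64(0.0), 321)
side handle (array([ 446.3, -136.7]), array([49.7, 11.5]), np.float64(1.5), 131)
scene rim (array([449.6, -40.6]), array([146.9, 198.1]), np.float64(0.5), 183)
scene handle (array([ 450.7, -133. ]), array([50.8, 14.9]), np.float64(-2.5), 78)
```

Emit:
{"method": "step_arm", "body": {"offset": [[14,-6,0],[29,-11,0],[29,-11,0],[29,-11,0],[29,-11,0]], "twist": [[0,0,0],[0,0,0],[0,0,0],[0,0,0],[0,0,0]], "fingers": [-1,-1,-1,-1,-1]}}

```text
clock: 17.78
tool_pos: [0.4766, -0.1389, 0.1308]
eef_rot: [-0.0, 0.769, 0.639, -0.0]
contact_force: [0.5, 0.4, -1.7]
width: 0.0254
grip_force: 59.6
```

Emit:
{"method": "step_arm", "body": {"offset": [[29,-11,0],[29,-11,0],[29,-11,0],[29,-12,0],[28,-13,0]], "twist": [[0,0,0],[0,0,0],[0,0,0],[0,0,0],[0,0,0]], "fingers": [-1,-1,-1,-1,-1]}}

```text
clock: 18.2
tool_pos: [0.4459, 0.0134, 0.1309]
eef_rot: [-0.0, 0.769, 0.639, 0.0]
contact_force: [0.9, 0.3, -1.3]
width: 0.0251
grip_force: 59.6
```

Emit:
{"method": "step_arm", "body": {"offset": [[0,0,0],[0,0,0],[0,0,20],[0,0,25],[0,0,25]], "twist": [[0,0,-5.3],[0,0,-5.2],[0,0,0],[0,0,0],[0,0,0]], "fingers": [-1,-1,-1,-1,-1]}}

```text
clock: 18.62
tool_pos: [0.447, 0.0122, 0.0607]
eef_rot: [0.001, 0.707, 0.707, 0.001]
contact_force: [0.2, 0.1, -2.1]
width: 0.0255
grip_force: 59.6
```

```bash
python3 - <<'E'
from h import *
pose();f=wrist();W=f["W"];np.savez("f_w6",**f)
w=W.reshape(-1,3);w=w[~np.isnan(w[:,0])];w=box(w,(.36,.54),(-.1,.12),(.0145,.023));print(rrect(w,.5),w.min(0),w.max(0))
E
```

```text
t 18.62 tcp [447.   12.2  60.7] yaw 0.03 tilt [0.002 0.   ] w 25.5 grip 59.6 F [ 0.2  0.1 -2.1] q [ 0.03  0.04 -0.52  1.01 -0.    1.6 ]
(array([445.6, -17.7]), array([144. , 142.8]), np.float64(0.5), 2536) [ 0.37280766 -0.09484119  0.01450685] [0.51812136 0.0540739  0.02130007]
```

Emit:
{"method": "step_arm", "body": {"offset": [[0,0,15],[0,0,9],[0,0,4],[0,0,3],[0,0,1.5]], "twist": [[0,0,0],[0,0,0],[0,0,0],[0,0,0],[0,0,0]], "fingers": [-1,-1,-1,-1,-1]}}

```text
clock: 19.08
tool_pos: [0.447, 0.0119, 0.0286]
eef_rot: [0.0, 0.707, 0.707, 0.0]
contact_force: [0.5, -1.0, -1.7]
width: 0.0258
grip_force: 59.6
```

Emit:
{"method": "step_arm", "body": {"offset": [[0,0,0],[0,0,0],[0,0,0],[0,0,0],[0,0,0]], "twist": [[0,0,0],[0,0,0],[0,0,0],[0,0,0],[0,0,0]], "fingers": [-1,-1,-0.3,0,0]}}

```text
clock: 19.5
tool_pos: [0.4472, 0.0119, 0.0288]
eef_rot: [0.0, 0.707, 0.707, 0.0]
contact_force: [0.2, -0.8, -0.2]
width: 0.0425
grip_force: 0.0
```

Emit:
{"method": "step_arm", "body": {"offset": [[0,0,0],[0,0,-15],[0,0,-35],[0,0,-40],[0,0,-40]], "twist": [[0,0,0],[0,0,0],[0,0,0],[0,0,0],[0,0,0]], "fingers": [0,0,0,0,0]}}

```text
clock: 19.92
tool_pos: [0.4459, 0.0119, 0.1594]
eef_rot: [-0.001, 0.707, 0.707, -0.001]
contact_force: [1.6, 0.3, 0.5]
width: 0.0426
grip_force: 0.0
```

Emit:
{"method": "step_arm", "body": {"offset": [[-15,3,-10],[-30,5,0],[-30,5,0],[-35,5,0],[-35,5,0]], "twist": [[0,0,0],[0,0,0],[0,0,0],[0,0,0],[0,0,0]], "fingers": [0,0,0,0,0]}}

```text
clock: 20.33
tool_pos: [0.4699, -0.1344, 0.1688]
eef_rot: [0.0, 0.707, 0.707, 0.0]
contact_force: [0.3, 0.4, 0.4]
width: 0.0429
grip_force: 0.0
```

Emit:
{"method": "step_arm", "body": {"offset": [[-35,5,0],[-35,5,0],[-35,5,0],[-35,5,0],[-30,5,0]], "twist": [[0,0,-4],[0,0,-4],[0,0,-4],[0,0,-4],[0,0,0]], "fingers": [0,0,0,0,0]}}

```text
clock: 20.75
tool_pos: [0.5173, -0.2998, 0.1683]
eef_rot: [0.0, 0.601, 0.799, -0.0]
contact_force: [-0.1, 0.4, 0.7]
width: 0.0428
grip_force: 0.0
```

Emit:
{"method": "step_arm", "body": {"offset": [[0,0,0],[0,0,0],[0,0,0],[0,0,0],[0,0,0]], "twist": [[0,0,0],[0,0,0],[0,0,0],[0,0,0],[0,0,0]], "fingers": [0,0,0,0,0]}}

```text
clock: 21.17
tool_pos: [0.517, -0.2962, 0.1687]
eef_rot: [0.0, 0.601, 0.799, 0.0]
contact_force: [-0.7, -0.0, -0.2]
width: 0.0426
grip_force: 0.0
```

```bash
python3 - <<'E'
from h import *
pose();f=wrist();W=f["W"];np.savez("f_w7",**f)
blobs(W,(.050,.064),(.40,.60),(-.45,-.22)); print("tray");blobs(W,(.050,.08),(.37,.53),(-.2,.08))
E
```

```text
t 21.17 tcp [ 517.  -296.2  168.7] yaw 16.07 tilt [ 0. -0.] w 42.6 grip 0.0 F [-0.7 -0.  -0.2] q [-0.52  0.27 -0.    1.3   0.    0.77]
px [166. 186.] [ 434.6 -324.8] [  1.  166.3] 8.0 734 z 57.2
px [315. 178.] [ 566.6 -271.8] [ 0.9 98.1] 8.0 378 z 57.1
px [145. 173.] [ 412.2 -307.9] [24.3  0.7] 8.0 97 z 57.5
px [224. 229.] [ 495.3 -344.7] [29.  20.6] 14.5 539 z 59.9
px [291. 295.] [ 584.2 -397.5] [ 0.7 58. ] 8.0 151 z 56.9
tray
```

Emit:
{"method": "step_arm", "body": {"offset": [[-20,-17,0],[-20.5,-17.5,0],[0,0,30],[0,0,40],[0,0,30]], "twist": [[0,0,0],[0,0,1],[0,0,0],[0,0,0],[0,0,0]], "fingers": [0.2,0.2,0.2,0.2,0.2]}}

```text
clock: 21.63
tool_pos: [0.4949, -0.3454, 0.0671]
eef_rot: [0.001, 0.609, 0.793, 0.0]
contact_force: [0.2, 0.6, -0.9]
width: 0.0513
grip_force: 0.0
```

Emit:
{"method": "step_arm", "body": {"offset": [[0,0,25],[0,0,13],[0,0,4],[0,0,0],[0,0,0]], "twist": [[0,0,0],[0,0,0],[0,0,0],[0,0,0],[0,0,0]], "fingers": [0.2,0.2,0.2,0.2,0.2]}}

```text
clock: 22.05
tool_pos: [0.4958, -0.3457, 0.0275]
eef_rot: [0.001, 0.609, 0.794, 0.0]
contact_force: [-0.2, -0.3, 0.2]
width: 0.0512
grip_force: 0.0
```

Emit:
{"method": "step_arm", "body": {"offset": [[0,0,0],[0,0,0],[0,0,0],[0,0,0],[0,0,0]], "twist": [[0,0,0],[0,0,0],[0,0,0],[0,0,0],[0,0,0]], "fingers": [-1,-1,-1,-1,-1]}}

```text
clock: 22.47
tool_pos: [0.4964, -0.3464, 0.0282]
eef_rot: [0.002, 0.609, 0.793, 0.0]
contact_force: [0.2, 1.1, 6.3]
width: 0.0293
grip_force: 60.3
```

Emit:
{"method": "step_arm", "body": {"offset": [[0,0,0],[0,0,-10],[0,0,-25],[0,0,-35],[0,0,-35]], "twist": [[0,0,0],[0,0,0],[0,0,0],[0,0,0],[0,0,0]], "fingers": [-1,-1,-1,-1,-1]}}

```text
clock: 22.88
tool_pos: [0.4942, -0.3451, 0.132]
eef_rot: [-0.001, 0.609, 0.793, -0.0]
contact_force: [1.8, -0.1, -0.7]
width: 0.029
grip_force: 59.5
```

```bash
python3 - <<'E'
from h import *
pose()
for n in("side","scene"):
    W=cloud(grab_frame(n)); print(n); blobs(W,(.050,.066),(.37,.53),(-.2,.08),8)
E
```

```text
t 22.88 tcp [ 494.2 -345.1  132. ] yaw 15.0 tilt [-0.002  0.002] w 29.0 grip 59.5 F [ 1.8 -0.1 -0.7] q [-0.61  0.29 -0.05  1.23 -0.    0.7 ]
side
px [224. 213.] [446.4  11. ] [26.6 27. ] -1.0 84 z 59.8
px [251. 242.] [ 446.4 -137.1] [48.6 10.8] 0.0 106 z 60.7
scene
px [264. 180.] [ 450.7 -132.4] [48.2 19.6] -5.5 61 z 57.9
px [287. 202.] [450.4  14.7] [25.1 29.6] -4.0 62 z 59.1
```

Emit:
{"method": "step_arm", "body": {"offset": [[14,1,0],[29,3,0],[29,3,0],[29,3,0],[29,3,0]], "twist": [[0,0,0],[0,0,0],[0,0,0],[0,0,0],[0,0,0]], "fingers": [-1,-1,-1,-1,-1]}}

```text
clock: 23.4
tool_pos: [0.4724, -0.2147, 0.1298]
eef_rot: [-0.001, 0.609, 0.793, -0.0]
contact_force: [1.4, -0.2, -1.9]
width: 0.029
grip_force: 59.7
```

Emit:
{"method": "step_arm", "body": {"offset": [[29,3,0],[29,3,0],[29,3,0],[29,3,0],[29,3,0]], "twist": [[0,0,0],[0,0,0],[0,0,0],[0,0,0],[0,0,0]], "fingers": [-1,-1,-1,-1,-1]}}

```text
clock: 23.82
tool_pos: [0.4491, -0.071, 0.13]
eef_rot: [-0.001, 0.609, 0.793, -0.001]
contact_force: [1.1, 0.3, -1.9]
width: 0.029
grip_force: 59.7
```

Emit:
{"method": "step_arm", "body": {"offset": [[21,0,0],[0,0,0],[0,0,0],[0,0,0],[0,0,25]], "twist": [[0,0,0],[0,0,5],[0,0,5],[0,0,5],[0,0,0]], "fingers": [-1,-1,-1,-1,-1]}}

```text
clock: 24.23
tool_pos: [0.4471, -0.0521, 0.1087]
eef_rot: [0.002, 0.708, 0.706, 0.002]
contact_force: [1.8, -0.2, -1.7]
width: 0.029
grip_force: 59.8
```

Emit:
{"method": "step_arm", "body": {"offset": [[0,0,30],[0,0,20],[0,0,10],[0,0,5],[0,0,0]], "twist": [[0,0,0],[0,0,0],[0,0,0],[0,0,0],[0,0,0]], "fingers": [-1,-1,-1,-1,-1]}}

```text
clock: 24.65
tool_pos: [0.4445, -0.0523, 0.0402]
eef_rot: [-0.001, 0.707, 0.707, -0.001]
contact_force: [0.1, 0.8, -1.6]
width: 0.0289
grip_force: 59.7
```

Emit:
{"method": "step_arm", "body": {"offset": [[0,0,5],[0,0,3],[0,0,2],[0,0,1],[0,0,0]], "twist": [[0,0,0],[0,0,0],[0,0,0],[0,0,0],[0,0,0]], "fingers": [-1,-1,-1,-1,-1]}}

```text
clock: 25.07
tool_pos: [0.4459, -0.0526, 0.0305]
eef_rot: [0.0, 0.707, 0.707, 0.0]
contact_force: [0.1, -0.3, -2.0]
width: 0.0288
grip_force: 59.7
```

Emit:
{"method": "step_arm", "body": {"offset": [[0,0,0],[0,0,0],[0,0,0],[0,0,0],[0,0,0]], "twist": [[0,0,0],[0,0,0],[0,0,0],[0,0,0],[0,0,0]], "fingers": [-1,-1,-0.2,0.1,0.1]}}

```text
clock: 25.48
tool_pos: [0.446, -0.0526, 0.0306]
eef_rot: [0.0, 0.707, 0.707, 0.0]
contact_force: [0.8, -0.1, -1.0]
width: 0.0468
grip_force: 0.0
```

Emit:
{"method": "step_arm", "body": {"offset": [[0,0,0],[0,0,-15],[0,0,-35],[0,0,-40],[0,0,-40]], "twist": [[0,0,0],[0,0,0],[0,0,0],[0,0,0],[0,0,0]], "fingers": [0.1,0.1,0.1,0.1,0.1]}}

```text
clock: 25.9
tool_pos: [0.4448, -0.0525, 0.1614]
eef_rot: [-0.001, 0.707, 0.707, -0.0]
contact_force: [1.6, 0.1, 0.1]
width: 0.0469
grip_force: 0.0
```

Emit:
{"method": "step_arm", "body": {"offset": [[-10,0,-20],[-20,0,-20],[-20,0,-10],[-10,0,0],[0,0,0]], "twist": [[0,0,0],[0,0,0],[0,0,0],[0,0,0],[0,0,0]], "fingers": [0.1,0.1,0.1,0.1,0.1]}}

```text
clock: 26.32
tool_pos: [0.446, -0.114, 0.2104]
eef_rot: [0.001, 0.708, 0.706, 0.0]
contact_force: [-0.4, 0.1, -0.5]
width: 0.0471
grip_force: 0.0
```

```bash
python3 - <<'E'
from h import *
pose();f=wrist();W=f["W"];np.savez("f_w8",**f);save(f,"w8.png",s=1.5)
blobs(W,(.050,.068),(.37,.53),(-.2,.08),20)
w=W.reshape(-1,3);w=w[~np.isnan(w[:,0])];w=box(w,(.36,.54),(-.15,.12),(.0145,.023));print("rim",rrect(w,.3),w.min(0),w.max(0))
for n in("scene","side"): np.savez("f3_"+n,**grab_frame(n))
E
```

```text
t 26.32 tcp [ 446.  -114.   210.4] yaw -0.14 tilt [ 0.001 -0.001] w 47.1 grip 0.0 F [-0.4  0.1 -0.5] q [-0.25  0.   -0.22  1.35 -0.    1.32]
px [256.  54.] [445.8  11.9] [25.7 25.4] -1.0 829 z 61.9
px [255. 122.] [444.3 -52.3] [29.1 21.1] 0.0 593 z 61.2
px [257. 200.] [ 446.4 -135. ] [48.   9.5] 0.0 518 z 64.3
rim (array([445.7, -43.4]), array([144. , 194.1]), np.float64(0.5), 3268) [ 0.37305298 -0.14125031  0.01452325] [0.51839432 0.05422666 0.02291573]
```

View pics/w8.png

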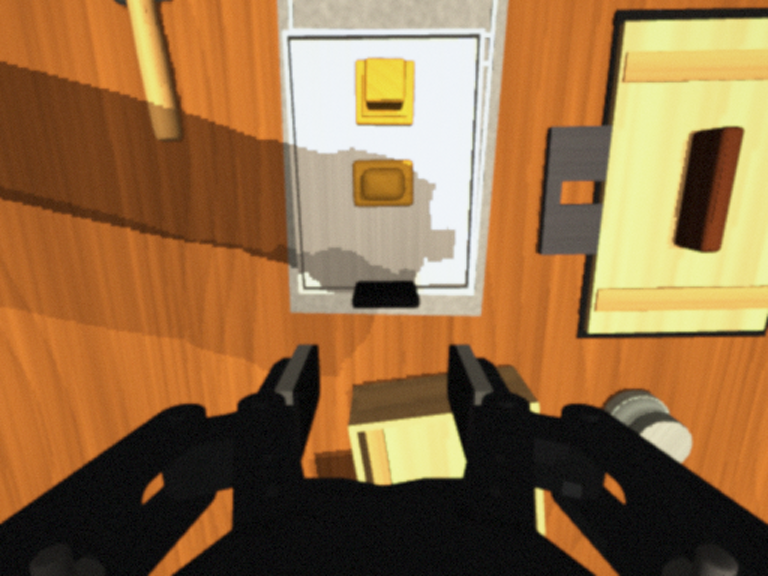

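The picture shows both castings upright in the tray (px 385,90 and 383,183), with the handle at px 385,293. A white outline shows beside the tray's right edge (px ~487). Next I measure the board's outlines from above.

Emit:
{"method": "step_arm", "body": {"offset": [[20,0,-10],[30,0,-15],[30,0,-15],[30,0,-10],[30,0,0]], "twist": [[0,0,0],[0,0,0],[0,0,0],[0,0,0],[0,0,0]], "fingers": [-1,-1,-1,-1,-1]}}

```text
clock: 26.88
tool_pos: [0.4456, 0.0296, 0.2614]
eef_rot: [0.0, 0.707, 0.707, 0.001]
contact_force: [0.1, -0.2, -0.2]
width: -0.0002
grip_force: 0.0
```

Emit:
{"method": "step_arm", "body": {"offset": [[30,0,0],[30,0,0],[30,0,0],[14,0,0],[0,0,0]], "twist": [[0,0,0],[0,0,0],[0,0,0],[0,0,0],[0,0,0]], "fingers": [-1,-1,-1,-1,-1]}}

```text
clock: 27.3
tool_pos: [0.4447, 0.1346, 0.2589]
eef_rot: [-0.001, 0.705, 0.709, -0.001]
contact_force: [-0.8, -0.0, 0.4]
width: 0.0
grip_force: 0.0
```

```bash
python3 - <<'E'
from h import *
pose();f=wrist();W=f["W"];np.savez("f_w9",**f);save(f,"w9.png",s=1.5)
blobs(W,(.1455,.1535),(.4,.6),(.28,.46),10);print("hump");blobs(W,(.154,.16),(.4,.6),(.28,.46),10)
E
```

```text
t 27.3 tcp [444.7 134.6 258.9] yaw 0.29 tilt [-0.002  0.   ] w 0.0 grip 0.0 F [-0.8 -0.   0.4] q [ 0.29  0.02 -0.1   1.46  0.    1.86]
hump
```

View pics/w9.png

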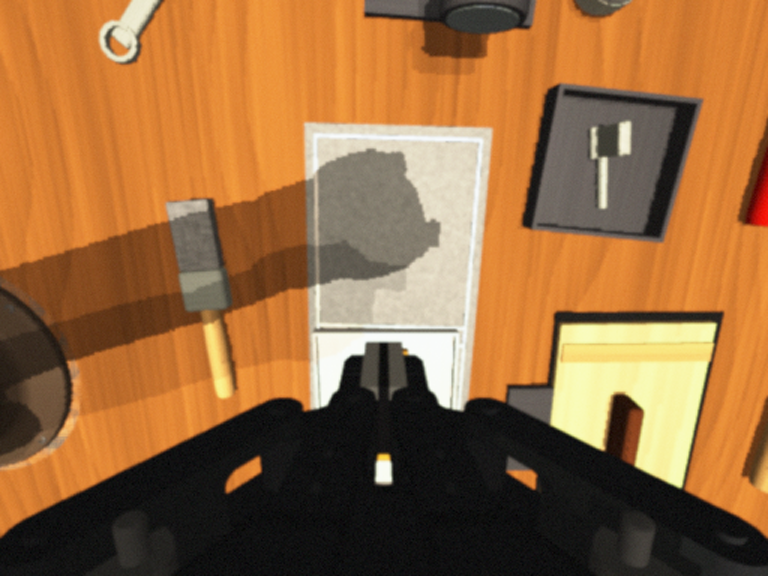

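The picture shows the photo outline's corners at about px (315,136), (484,140), (470,328), (317,328). The tray's near end is just below it and the pin lies in the dish. I'll turn these corners into positions.

```bash
python3 - <<'E'
from h import *
f=np.load("f_w9.npz");W=f["W"];C=f["color"].astype(int)
for (u,v) in [(315,136),(484,140),(470,328),(317,328)]:
    print((u,v),np.round(W[int(v/1.5),int(u/1.5)]*1000,1),C[int(v/1.5),int(u/1.5)])
# profiles for outline: gray value along rows/cols
G=C.min(2); sat=C.max(2)-C.min(2)
for v in (105,120,180,205):   # native rows
    r=G[v,195:335]; gx=W[v,195:335,0]*1000
    on=[(195+i,round(float(gx[i]),1),int(r[i])) for i in range(140) if i<30 or i>95]
    pk=[o for k,o in enumerate(on) if o[2]>200]
    print("row",v,"y",np.round(np.nanmedian(W[v,230:290,1])*1000,1),pk)
for u in (225,235,300):
    c=G[75:225,u];print("col",u,[(75+i,round(float(W[75+i,u,1]*1000),1),int(c[i])) for i in range(150) if c[i]>205])
# board edges
m=(sat<30)&(C.max(2)>90)&(abs(W[...,2]-.004)<.004)&(W[...,1]>.07)&(W[...,1]<.29)&(W[...,0]>.33)&(W[...,0]<.56)
print("board left part",rrect(W[m],.2))
f=np.load("f_w8.npz");W=f["W"];C=f["color"].astype(int);G=C.min(2)
for v in (50,90,150): print("w8 row",v,[(u,np.round(W[v,u,:2]*1000,1).tolist(),int(G[v,u])) for u in list(range(185,200))+list(range(308,332)) if G[v,u]>185])
m=(C.max(2)-C.min(2)<30)&(C.max(2)>90)&(abs(W[...,2]-.004)<.006)&(W[...,0]>.33)&(W[...,0]<.56)&(W[...,1]<.08)
print("board right part",rrect(W[m],.2),np.round(W[m].min(0),3))
E
```

```text
(315, 136) [381.2 236.6   6.6] [247 249 248]
(484, 140) [532.  233.9   4.4] [232 228 212]
(470, 328) [530.4  55.2   6.6] [221 212 188]
(317, 328) [375.6  53.6   5. ] [209 209 188]
row 105 y 217.9 [(208, 377.5, 216), (209, 379.2, 239), (210, 380.3, 244), (211, 381.7, 229), (212, 383.1, 202), (318, 527.5, 216), (319, 528.7, 243), (320, 530.2, 244), (321, 531.8, 212)]
row 120 y 198.2 [(291, 491.8, 201), (294, 495.6, 203), (295, 496.9, 203), (296, 498.4, 202), (297, 499.9, 201), (303, 508.1, 201), (310, 517.8, 201), (316, 526.1, 204), (317, 527.5, 228), (318, 528.7, 244), (319, 530.2, 237), (320, 531.7, 214)]
row 180 y 113.3 [(311, 524.3, 203), (312, 525.9, 228), (313, 527.1, 242), (314, 528.5, 235), (315, 530.1, 205)]
row 205 y 74.8 [(211, 376.4, 215), (212, 377.8, 222), (309, 523.5, 202), (310, 524.8, 228), (311, 526.6, 241), (312, 528.0, 231), (313, 529.6, 204)]
col 225 [(88, 239.4, 206), (89, 238.1, 230), (90, 236.8, 246), (91, 235.6, 244), (92, 234.3, 219), (216, 57.1, 228), (217, 55.5, 220), (222, 52.8, 213), (223, 50.7, 235), (224, 45.5, 237)]
col 235 [(88, 239.6, 208), (89, 238.2
[... 1443 characters left out ...]
1, -16.4], 240), (313, [512.2, -16.4], 238), (314, [513.7, -16.3], 210), (317, [514.9, -17.2], 213), (318, [515.9, -17.3], 235), (319, [516.9, -17.4], 232), (320, [520.9, -16.2], 190), (321, [522.1, -16.2], 192), (322, [523.4, -16.2], 231), (323, [524.6, -16.2], 235), (324, [525.7, -16.2], 209)]
w8 row 150 [(308, [509.9, -86.2], 240), (309, [511.3, -86.3], 241), (310, [512.5, -86.2], 239), (311, [513.5, -86.1], 217), (314, [515.2, -85.0], 198), (315, [516.3, -84.9], 235), (316, [517.3, -84.8], 236), (317, [521.4, -86.4], 234), (318, [522.8, -86.4], 234), (319, [524.2, -86.5], 221)]
board right part (array([447.3, -41.7]), array([161.8, 237.4]), np.float64(-1.5), 14118) [ 0.364 -0.161  0.003]
```

```bash
python3 - <<'E'
from h import *
f=np.load("f_w9.npz");W=f["W"];C=f["color"].astype(int);G=C.min(2)
for u in (225,):
    print("w9 col",u,[(v,*np.round(W[v,u]*1000,1).tolist(),int(G[v,u])) for v in list(range(80,95))+list(range(210,227))])
f=np.load("f_w8.npz");W=f["W"];C=f["color"].astype(int);G=C.min(2)
for u in (220,295):
    print("w8 col",u,[(v,*np.round(W[v,u]*1000,1).tolist(),int(G[v,u])) for v in list(range(14,28))+list(range(182,214))])
a=cv2.imread("pics/w9.png")[290:345,290:490];b=cv2.imread("pics/w8.png")[265:325,270:500]
a=cv2.resize(a,(800,220));b=cv2.resize(b,(800,209));cv2.imwrite("pics/z.png",np.vstack([a,b]))
E
```

```text
w9 col 225 [(80, 401.0, 249.9, 0.7, 60), (81, 401.0, 248.7, 0.9, 85), (82, 400.9, 247.5, 0.2, 137), (83, 401.3, 245.7, 4.7, 182), (84, 401.3, 244.5, 4.5, 194), (85, 401.1, 243.3, 3.5, 195), (86, 401.3, 241.9, 5.3, 196), (87, 401.2, 240.7, 4.8, 198), (88, 401.2, 239.4, 4.8, 206), (89, 401.3, 238.1, 6.0, 230), (90, 401.2, 236.8, 5.7, 246), (91, 401.1, 235.6, 4.8, 244), (92, 401.1, 234.3, 5.5, 219), (93, 401.0, 233.1, 4.3, 198), (94, 401.1, 231.7, 6.0, 195), (210, 397.1, 66.3, 4.1, 161), (211, 397.1, 64.8, 4.4, 167), (212, 397.0, 63.1, 4.3, 159), (213, 397.2, 62.1, 6.0, 167), (214, 397.0, 60.0, 4.6, 165), (215, 396.9, 58.3, 4.3, 191), (216, 397.0, 57.1, 5.3, 228), (217, 397.0, 55.5, 5.4, 220), (218, 396.8, 53.4, 4.0, 169), (219, 397.1, 52.9, 7.2, 105), (220, 397.6, 53.0, 11.6, 95), (221, 397.9, 52.5, 14.4, 144), (222, 398.4, 52.8, 19.3, 213), (223, 398.2, 50.7, 18.0, 235), (224, 397.1, 45.5, 8.7, 237), (225, 397.1, 43.8, 8.7, 237), (226, 396.9, 41.6, 7.3, 235)]
w8 col 220 [(14, 405.9, 63.0, 5.1, 163), (15, 405.9, 61.8, 5.6, 167), (16, 405.8, 61.2, 4.5, 169), (17, 405.9, 59.8, 5.8, 167),
[... 2064 characters left out ...]
2, 494.5, -137.6, 17.1, 179), (193, 494.2, -138.3, 19.1, 234), (194, 494.2, -139.5, 19.5, 239), (195, 496.3, -144.6, 5.9, 237), (196, 496.3, -145.9, 6.2, 214), (197, 496.5, -147.7, 4.8, 180), (198, 496.3, -148.5, 6.5, 169), (199, 496.8, -150.7, 3.7, 172), (200, 496.7, -151.8, 4.6, 170), (201, 496.6, -152.9, 5.6, 170), (202, 497.0, -155.0, 3.1, 171), (203, 496.8, -155.7, 5.2, 172), (204, 497.1, -157.6, 3.7, 171), (205, 497.0, -158.7, 4.7, 169), (206, 497.1, -160.3, 3.9, 168), (207, 497.1, -161.5, 4.6, 167), (208, 497.0, -162.5, 5.7, 171), (209, 497.3, -164.6, 3.6, 150), (210, 497.8, -167.0, 0.8, 93), (211, 498.1, -168.9, -0.7, 51), (212, 497.9, -169.8, 0.9, 47), (213, 497.9, -171.1, 1.1, 47)]
```

View pics/z.png

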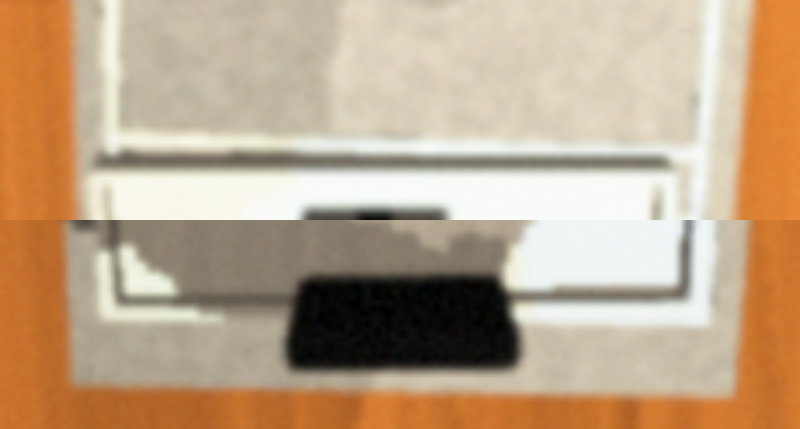

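The crops show the load outline's +y line at y≈57 and its -y line at y≈-145. That puts the load mark at about (448.6, -43.9) and the photo mark at about (452.8, 136.6), with the board yawed about -1.3°. Next I grip the handle.

Emit:
{"method": "step_arm", "body": {"offset": [[-20,0,0],[-32,0,0],[-32,0,0],[-32,0,0],[-32,0,0]], "twist": [[0,0,0],[0,0,0],[0,0,0],[0,0,0],[0,0,0]], "fingers": [0,0,0,0,0]}}

```text
clock: 27.77
tool_pos: [0.4447, -0.0184, 0.2598]
eef_rot: [-0.0, 0.707, 0.707, -0.0]
contact_force: [0.6, -0.4, -0.9]
width: 0.0426
grip_force: 0.0
```

Emit:
{"method": "step_arm", "body": {"offset": [[-32,0,0],[-32,0,0],[-32,0,0],[-25,0,0],[0,0,0]], "twist": [[0,0,0],[0,0,0],[0,0,0],[0,0,0],[0,0,-6]], "fingers": [0,0,0,0,0]}}

```text
clock: 28.18
tool_pos: [0.4447, -0.1417, 0.2595]
eef_rot: [-0.0, 0.671, 0.742, -0.001]
contact_force: [-0.3, 0.8, -0.4]
width: 0.0427
grip_force: 0.0
```

Emit:
{"method": "step_arm", "body": {"offset": [[0,0,0],[0,0,0],[0,0,0],[0,0,0],[0,0,0]], "twist": [[0,0,-7],[0,0,-7],[0,0,-7],[0,0,-7],[0,0,-7]], "fingers": [0,0,0,0,0]}}

```text
clock: 28.6
tool_pos: [0.4448, -0.1381, 0.2597]
eef_rot: [-0.001, 0.412, 0.911, -0.0]
contact_force: [0.8, 0.2, 1.1]
width: 0.0427
grip_force: 0.0
```

Emit:
{"method": "step_arm", "body": {"offset": [[0,0,0],[0,0,0],[0,0,0],[0,0,0],[0,0,0]], "twist": [[0,0,-7],[0,0,-7],[0,0,-7],[0,0,-7],[0,0,-7]], "fingers": [0,0,0,0,0]}}

```text
clock: 29.02
tool_pos: [0.4448, -0.138, 0.2597]
eef_rot: [-0.001, 0.119, 0.993, 0.0]
contact_force: [0.4, -0.1, 0.1]
width: 0.0429
grip_force: 0.0
```

Emit:
{"method": "step_arm", "body": {"offset": [[0,0,0],[0,0,0],[0,0,20],[0,0,30],[0,0,20]], "twist": [[0,0,-7],[0,0,-6.5],[0,0,0],[0,0,0],[0,0,0]], "fingers": [0,0,0,0,0]}}

```text
clock: 29.43
tool_pos: [0.4445, -0.138, 0.1881]
eef_rot: [-0.001, 0.005, 1.0, 0.0]
contact_force: [-0.4, 0.8, -0.1]
width: 0.043
grip_force: 0.0
```

```bash
python3 - <<'E'
from h import *
pose();f=wrist();W=f["W"];np.savez("f_w10",**f)
blobs(W,(.050,.068),(.37,.53),(-.2,.08),20)
E
```

```text
t 29.43 tcp [ 444.5 -138.   188.1] yaw 89.45 tilt [-0.001  0.   ] w 43.0 grip 0.0 F [-0.4  0.8 -0.1] q [-0.3   0.02 -0.25  1.3  -0.   -0.29]
px [259. 189.] [ 445.6 -135.3] [49.   9.2] -0.5 489 z 64.6
px [339. 186.] [444.1 -52.5] [29.3 21.4] 2.0 629 z 60.9
px [403. 187.] [445.   12.2] [24.9 25.7] -1.0 795 z 61.7
```

Emit:
{"method": "step_arm", "body": {"offset": [[-1.5,2.8,0],[0,0,30],[0,0,40],[0,0,40],[0,0,25]], "twist": [[0,0,0],[0,0,0],[0,0,0],[0,0,0],[0,0,0]], "fingers": [0,0,0,0,0]}}

```text
clock: 29.9
tool_pos: [0.4465, -0.1347, 0.0537]
eef_rot: [-0.0, 0.005, 1.0, 0.0]
contact_force: [-0.8, 0.6, -0.3]
width: 0.0424
grip_force: 0.0
```

Emit:
{"method": "step_arm", "body": {"offset": [[0,0,15],[0,0,8],[0,0,3],[0,0,0],[0,0,0]], "twist": [[0,0,0],[0,0,0],[0,0,0],[0,0,0],[0,0,0]], "fingers": [0,0,0,0,0]}}

```text
clock: 30.32
tool_pos: [0.4484, -0.1352, 0.0309]
eef_rot: [0.001, 0.004, 1.0, -0.0]
contact_force: [0.0, -0.5, 0.8]
width: 0.0425
grip_force: 0.0
```

Emit:
{"method": "step_arm", "body": {"offset": [[0,0,0],[0,0,0],[0,0,0],[0,0,0],[0,0,0]], "twist": [[0,0,0],[0,0,0],[0,0,0],[0,0,0],[0,0,0]], "fingers": [-0.4,-1,-1,-1,-1], "force": 60}}

```text
clock: 30.73
tool_pos: [0.4478, -0.1349, 0.0304]
eef_rot: [0.001, 0.004, 1.0, -0.0]
contact_force: [-1.9, 0.1, 6.1]
width: 0.0092
grip_force: 59.5
```

```bash
python3 - <<'E'
from h import *
pose();f=wrist();W=f["W"]
blobs(W,(.050,.068),(.37,.53),(-.2,.08),20)
E
```

```text
t 30.73 tcp [ 447.8 -134.9   30.4] yaw 89.55 tilt [ 0.002 -0.   ] w 9.2 grip 59.5 F [-1.9  0.1  6.1] q [-0.29  0.1  -0.52  0.95  0.   -0.28]
px [255. 261.] [ 444.5 -135.2] [40.1 34.4] 39.0 3095 z 64.3
px [430. 259.] [443.3 -53.3] [28.2 20.6] 2.0 3292 z 60.6
```

Emit:
{"method": "step_arm", "body": {"offset": [[0,3,0],[0,6,0],[0,9,0],[0,11,0],[0,11,0]], "twist": [[0,0,0],[0,0,0],[0,0,0.4],[0,0,0.45],[0,0,0]], "fingers": [-1,-1,-1,-1,-1]}}

```text
clock: 31.2
tool_pos: [0.4488, -0.0961, 0.0304]
eef_rot: [0.001, 0.013, 1.0, -0.002]
contact_force: [0.5, -5.9, 4.0]
width: 0.0093
grip_force: 58.9
```

Emit:
{"method": "step_arm", "body": {"offset": [[-0.5,11,0],[-0.5,11,0],[-0.5,11,0],[-0.5,11,0],[-0.3,11,0]], "twist": [[0,0,0],[0,0,0],[0,0,0],[0,0,0],[0,0,0]], "fingers": [-1,-1,-1,-1,-1]}}

```text
clock: 31.62
tool_pos: [0.4524, -0.0409, 0.0304]
eef_rot: [0.001, 0.012, 1.0, -0.002]
contact_force: [-0.3, -6.2, 5.1]
width: 0.0092
grip_force: 59.0
```

Emit:
{"method": "step_arm", "body": {"offset": [[-0.3,11,0],[-0.3,11,0],[-0.3,11,0],[-0.2,11,0],[0,11,0]], "twist": [[0,0,0],[0,0,0],[0,0,0],[0,0,0],[0,0,0]], "fingers": [-1,-1,-1,-1,-1]}}

```text
clock: 32.03
tool_pos: [0.4548, 0.0141, 0.0304]
eef_rot: [0.001, 0.012, 1.0, -0.002]
contact_force: [1.1, -8.1, 4.3]
width: 0.0091
grip_force: 59.2
```

Emit:
{"method": "step_arm", "body": {"offset": [[0,10,0],[0,7,0],[0,4,0],[0,1,0],[0,0,0]], "twist": [[0,0,0],[0,0,0],[0,0,0],[0,0,0],[0,0,0]], "fingers": [-1,-1,-1,-1,-1]}}

```text
clock: 32.45
tool_pos: [0.4553, 0.0363, 0.0304]
eef_rot: [0.001, 0.012, 1.0, -0.001]
contact_force: [0.5, -4.2, 5.2]
width: 0.0091
grip_force: 59.2
```

```bash
python3 - <<'E'
from h import *
pose()
for n in("side","scene"):
    f=grab_frame(n);W=cloud(f);np.savez("f4_"+n,**f); print(n);blobs(W,(.050,.066),(.37,.53),(0.02,.28),8)
    w=box(W.reshape(-1,3),(.36,.55),(.0,.27),(.0145,.022));print(rrect(w,.5))
E
```

```text
t 32.45 tcp [455.3  36.3  30.4] yaw 88.63 tilt [ 0.002 -0.003] w 9.1 grip 59.2 F [ 0.5 -4.2  5.2] q [ 0.08  0.08 -0.54  0.94 -0.    0.11]
side
px [200. 183.] [457.1 181.7] [25.3 28.5] -3.5 61 z 59.5
px [208. 194.] [451.1 115.5] [21.  19.6] 5.5 46 z 58.4
px [218. 209.] [439.4  35.1] [20.6 30.4] 2.0 54 z 59.0
(array([455.8, 126.1]), array([144.6, 197.7]), np.float64(-1.0), 290)
scene
px [287. 208.] [469.3  41.9] [25.3 36.8] 23.5 55 z 57.5
px [303. 222.] [459.7 123.2] [29.5 22.1] 7.0 60 z 58.3
px [314. 234.] [461.7 185.9] [27.3 27.7] 0.5 79 z 59.5
(array([459.7, 128.4]), array([146.2, 196.9]), np.float64(-1.0), 332)
```

Emit:
{"method": "step_arm", "body": {"offset": [[0.9,2,0],[0.9,3,0],[0.9,3,0],[0,1,0],[0,0,0]], "twist": [[0,0,0],[0,0,0],[0,0,0],[0,0,0],[0,0,0]], "fingers": [-1,-1,-1,-1,-1]}}

```text
clock: 32.97
tool_pos: [0.453, 0.0452, 0.0304]
eef_rot: [0.001, 0.012, 1.0, -0.001]
contact_force: [0.0, -5.2, 4.5]
width: 0.0093
grip_force: 59.2
```

Emit:
{"method": "step_arm", "body": {"offset": [[0,0,0],[0,0,0],[0,0,0],[0,0,0],[0,0,0]], "twist": [[0,0,0],[0,0,0],[0,0,0],[0,0,0],[0,0,0]], "fingers": [-1,-0.6,0,0,0]}}

```text
clock: 33.38
tool_pos: [0.4516, 0.0463, 0.0292]
eef_rot: [-0.0, 0.012, 1.0, 0.0]
contact_force: [0.3, -1.3, -0.6]
width: 0.043
grip_force: 0.0
```

Emit:
{"method": "step_arm", "body": {"offset": [[0,0,-15],[0,0,-35],[0,0,-40],[0,0,-40],[0,0,-40]], "twist": [[0,0,0],[0,0,0],[0,0,0],[0,0,0],[0,0,0]], "fingers": [0,0,0,0,0]}}

```text
clock: 33.8
tool_pos: [0.4512, 0.0462, 0.2009]
eef_rot: [-0.0, 0.012, 1.0, 0.0]
contact_force: [0.9, 0.5, -0.3]
width: 0.0425
grip_force: 0.0
```

Emit:
{"method": "step_arm", "body": {"offset": [[0,20,-20],[0,30,-30],[0,20,-20],[0,0,0],[0,0,0]], "twist": [[0,0,0],[0,0,0],[0,0,0],[0,0,0],[0,0,0]], "fingers": [0,0,0,0,0]}}

```text
clock: 34.22
tool_pos: [0.4539, 0.1165, 0.2695]
eef_rot: [0.001, 0.011, 1.0, 0.0]
contact_force: [-0.3, -1.0, 0.1]
width: 0.0428
grip_force: 0.0
```

```bash
python3 - <<'E'
from h import *
pose();f=wrist();W=f["W"];np.savez("f_w11",**f);save(f,"w11.png",s=1.5)
blobs(W,(.050,.068),(.37,.53),(0,.28),20)
w=W.reshape(-1,3);w=w[~np.isnan(w[:,0])];w=box(w,(.36,.55),(.0,.27),(.0145,.023));print("rim",rrect(w,.3))
E
```

```text
t 34.22 tcp [453.9 116.5 269.5] yaw 88.78 tilt [0.002 0.   ] w 42.8 grip 0.0 F [-0.3 -1.   0.1] q [ 0.25  0.02 -0.07  1.48 -0.    0.27]
px [201. 171.] [450.6  45.3] [48.3  9.8] -1.5 356 z 64.3
px [265. 170.] [451.2 128.8] [28.4 20.9] -1.0 363 z 61.1
px [314. 172.] [454.9 192.6] [25.5 25.7] -1.5 446 z 61.9
rim (array([453.8, 136.9]), array([143.6, 194. ]), np.float64(-1.5), 1774)
```

View pics/w11.png

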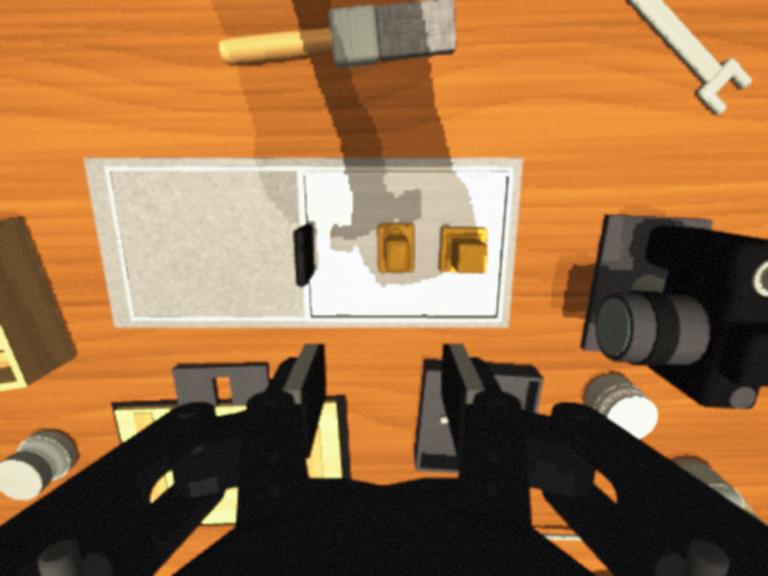

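The picture shows the loaded tray inside the photo outline, white margins visible at its right end (px ~510) and along both long sides, and the empty load outline to the left (corners px ~108,168 and 125,322). Next I measure both outlines and the shutter.

```bash
python3 - <<'E'
from h import *
f=np.load("f_w11.npz");W=f["W"];C=f["color"].astype(int);G=C.min(2)
def pk(px,py):  # weighted centre of bright line along a pixel path
    g=G[py,px].astype(float);w=W[py,px]*1000
    return [(int(u),int(v),*np.round(a,1).tolist(),int(x)) for u,v,a,x in zip(px,py,w,g)]
def line(px,py,axis,bg):
    g=np.clip(G[py,px]-bg,0,None).astype(float);w=W[py,px]*1000
    return np.round((w*g[:,None]).sum(0)/g.sum(),1)
r=np.arange
for u in (90,130,160,185): 
    v=r(106,118);print("far long",u,line(np.full(len(v),u),v,0,G[v,u].min()+25)); v=r(207,219);print("near long",u,line(np.full(len(v),u),v,0,np.median(G[v,u])+15))
for v in (125,150,180,200):
    u=r(64,90);print("load -y line",v,line(u,np.full(len(u),v),1,np.median(G[v,u])+15))
for v in (125,150,180,200):
    print("row",v,[(u,*np.round(W[v,u]*1000,1).tolist(),int(G[v,u])) for u in range(196,210)][::2])
    u=r(334,348);print("photo end",[(uu,*np.round(W[v,uu]*1000,1).tolist(),int(G[v,uu])) for uu in range(324,346)][::1] if v in(125,200) else "")
E
```

```text
far long 90 [ 373.3 -114.8    5.7]
near long 90 [ 521.7 -141.9    5.3]
far long 130 [374.4 -58.4   6.1]
near long 130 [523.  -79.9   5.2]
far long 160 [375.4 -16.2   6.3]
near long 160 [524.4 -33.6   4.6]
far long 185 [375.9  18.9   6. ]
near long 185 [524.5   5.6   5.7]
load -y line 125 [ 390.4 -142.6    5.4]
load -y line 150 [ 425.8 -143.4    5.1]
load -y line 180 [ 470.7 -144.8    4.8]
load -y line 200 [ 502.1 -145.3    4.8]
row 125 [(196, 394.0, 32.6, 4.5, 172), (198, 394.0, 35.9, 6.7, 201), (200, 394.1, 38.4, 5.1, 243), (202, 393.8, 43.9, 19.2, 210), (204, 394.2, 44.6, 7.7, 227), (206, 394.3, 47.2, 6.5, 248), (208, 394.3, 50.5, 9.1, 248)]
photo end [(324, 397.6, 214.1, 9.4, 249), (325, 397.7, 215.8, 8.3, 249), (326, 397.7, 217.4, 7.6, 249), (327, 397.7, 218.5, 8.8, 249), (328, 397.7, 219.8, 9.4, 249), (329, 397.8, 221.4, 8.5, 249), (330, 397.8, 223.1, 7.5, 249), (331, 397.9, 224.8, 6.4, 249), (332, 397.9, 225.8, 8.1, 249), (333, 397.9, 227.0, 9.0, 249), (334, 397.9, 228.7, 7.9, 249), (335, 397.9, 229.8, 8.9, 248), (336, 398.0, 231.4, 8.2, 234), (337, 397.9, 232.2, 10.3, 157), (3
[... 919 characters left out ...]
.0, 245)]
photo end [(324, 508.9, 219.8, 7.1, 250), (325, 508.4, 220.9, 8.9, 249), (326, 508.8, 222.7, 7.8, 250), (327, 508.8, 224.3, 7.6, 249), (328, 508.8, 225.7, 7.9, 249), (329, 509.1, 227.5, 7.0, 247), (330, 508.7, 228.6, 8.5, 224), (331, 508.4, 229.8, 9.5, 146), (332, 506.6, 229.7, 15.3, 159), (333, 506.1, 230.7, 17.2, 227), (334, 505.5, 231.6, 19.2, 237), (335, 509.8, 237.1, 5.5, 217), (336, 510.2, 239.0, 4.3, 194), (337, 509.9, 240.2, 5.2, 189), (338, 509.9, 241.8, 5.2, 192), (339, 509.9, 243.2, 5.5, 180), (340, 510.2, 245.0, 4.6, 146), (341, 511.1, 247.5, 1.7, 85), (342, 511.0, 248.9, 2.1, 55), (343, 511.3, 250.7, 1.4, 57), (344, 511.4, 252.3, 1.2, 53), (345, 511.5, 253.9, 0.9, 54)]
```

Emit:
{"method": "step_arm", "body": {"offset": [[0,20,0],[0,30,0],[0,30,0],[0,30,0],[0,30,0]], "twist": [[0,0,0],[0,0,0],[0,0,0],[0,0,0],[0,0,0]], "fingers": [-1,-1,-1,-1,-1], "force": 60}}

```text
clock: 34.68
tool_pos: [0.4563, 0.2555, 0.2671]
eef_rot: [-0.001, 0.013, 1.0, -0.001]
contact_force: [0.5, -1.0, 0.2]
width: -0.0001
grip_force: 0.0
```

Emit:
{"method": "step_arm", "body": {"offset": [[-5,30,0],[0,30,0],[0,30,0],[0,13,0],[0,0,0]], "twist": [[0,0,0],[0,0,0],[0,0,0],[0,0,0],[0,0,0]], "fingers": [-1,-1,-1,-1,-1]}}

```text
clock: 35.1
tool_pos: [0.4639, 0.3596, 0.2662]
eef_rot: [-0.001, 0.011, 1.0, -0.001]
contact_force: [-0.0, -0.8, -1.0]
width: -0.0004
grip_force: 0.0
```

```bash
python3 - <<'E'
from h import *
pose();f=wrist();W=f["W"];np.savez("f_w12",**f);save(f,"w12.png",s=1.3)
print("cap");blobs(W,(.144,.153),(.4,.6),(.28,.46),10);print("hump");blobs(W,(.1535,.162),(.4,.6),(.28,.46),10);print("top");blobs(W,(.129,.141),(.4,.6),(.28,.46),10)
m=(abs(W[...,2]-.149)<.004)&(W[...,0]<.485)&(W[...,1]>.3)&(W[...,1]<.45)&(W[...,0]>.42)
if m.sum(): 
    p=W[m]*1000; print(m.sum(),cv2.minEnclosingCircle(p[:,:2].astype(np.float32)),p.mean(0))
E
```

```text
t 35.1 tcp [463.9 359.6 266.2] yaw 88.75 tilt [-0.003 -0.002] w -0.4 grip 0.0 F [-0.  -0.8 -1. ] q [0.66 0.25 0.19 1.51 0.   0.68]
cap
px [277. 183.] [456.  380.3] [18.7 18.3] -43.5 327 z 149.8
px [274. 217.] [491.1 377.7] [ 3.4 37.5] -1.5 120 z 148.6
hump
px [280. 231.] [502.9 384. ] [48.4 29.2] 43.0 776 z 157.6
top
px [274. 186.] [465.1 378.5] [63.6 45. ] 0.0 2079 z 135.8
px [288. 258.] [544.8 393.7] [7.  4.5] 21.0 18 z 134.7
325 ((456.303466796875, 380.5649719238281), 10.02894115447998) [455.69896575 380.33426838 149.75898625]
```

View pics/w12.png

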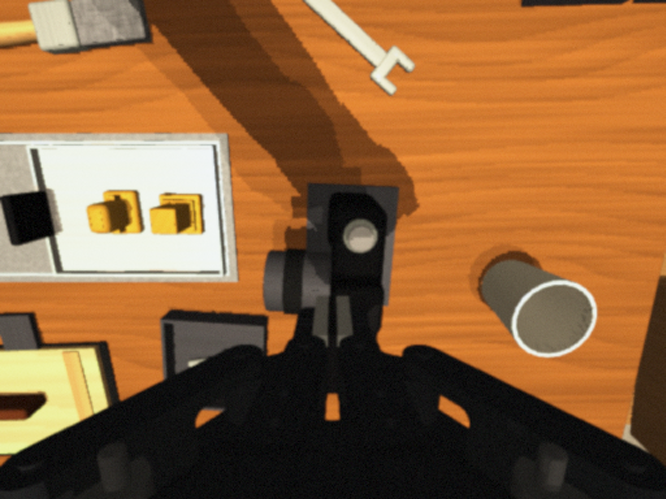

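The picture shows the key's cap at px ~(360,235). It measures (456.0, 380.4, 149.5), radius 10, as it must be. The tray stays in its outline. Next I go above the key.

Emit:
{"method": "step_arm", "body": {"offset": [[4.2,10.3,0],[4.2,10.3,0],[0,0,20],[0,0,30],[0,0,30]], "twist": [[0,0,0],[0,0,0],[0,0,0],[0,0,0],[0,0,0]], "fingers": [-1,-1,-1,-1,-1]}}

```text
clock: 35.57
tool_pos: [0.4566, 0.3794, 0.1891]
eef_rot: [0.001, 0.012, 1.0, 0.001]
contact_force: [0.0, 0.2, -1.1]
width: -0.0001
grip_force: 0.0
```

Emit:
{"method": "step_arm", "body": {"offset": [[0,0,20],[0,0,8],[0,0,0],[0,0,0],[0,0,0]], "twist": [[0,0,0],[0,0,0],[0,0,0],[0,0,0],[0,0,0]], "fingers": [-1,-1,-1,-1,-1]}}

```text
clock: 35.98
tool_pos: [0.4569, 0.3797, 0.1627]
eef_rot: [0.001, 0.012, 1.0, 0.001]
contact_force: [0.4, -0.2, 0.0]
width: -0.0001
grip_force: 0.0
```

```bash
python3 - <<'E'
from h import *
pose()
E
```

```text
t 35.98 tcp [456.9 379.7 162.7] yaw 88.64 tilt [0.002 0.002] w -0.1 grip 0.0 F [ 0.4 -0.2  0. ] q [ 0.69  0.26 -0.02  1.28  0.    0.72]
```

Emit:
{"method": "step_arm", "body": {"offset": [[0,0,5],[0,0,4],[0,0,2],[0,0,1],[0,0,0]], "twist": [[0,0,0],[0,0,0],[0,0,0],[0,0,0],[0,0,0]], "fingers": [-1,-1,-1,-1,-1]}}

```text
clock: 36.4
tool_pos: [0.4563, 0.3792, 0.1487]
eef_rot: [0.0, 0.012, 1.0, 0.0]
contact_force: [-0.3, 0.2, 2.3]
width: 0.0002
grip_force: 0.7
```

Emit:
{"method": "step_arm", "body": {"offset": [[0,0,1],[0,0,0.5],[0,0,0.5],[0,0,0],[0,0,0]], "twist": [[0,0,0],[0,0,0],[0,0,0],[0,0,0],[0,0,0]], "fingers": [-1,-1,-1,-1,-1]}}

```text
clock: 36.82
tool_pos: [0.4563, 0.3792, 0.1469]
eef_rot: [0.0, 0.012, 1.0, 0.0]
contact_force: [-0.2, -0.4, 1.5]
width: -0.0001
grip_force: 1.0
```

Emit:
{"method": "step_arm", "body": {"offset": [[0,0,0.5],[0,0,0.5],[0,0,0.5],[0,0,0.5],[0,0,0]], "twist": [[0,0,0],[0,0,0],[0,0,0],[0,0,0],[0,0,0]], "fingers": [-1,-1,-1,-1,-1]}}

```text
clock: 37.23
tool_pos: [0.4563, 0.3792, 0.1451]
eef_rot: [0.0, 0.012, 1.0, 0.0]
contact_force: [-0.9, -1.9, 3.4]
width: -0.0003
grip_force: 1.9
```

Emit:
{"method": "step_arm", "body": {"offset": [[0,0,0.3],[0,0,0],[0,0,0],[0,0,0],[0,0,0]], "twist": [[0,0,0],[0,0,0],[0,0,0],[0,0,0],[0,0,0]], "fingers": [-1,-1,-1,-1,-1]}}

```text
clock: 37.65
tool_pos: [0.4563, 0.3793, 0.145]
eef_rot: [0.0, 0.012, 1.0, 0.0]
contact_force: [-1.2, -0.2, 6.4]
width: 0.0001
grip_force: 3.0
```

```bash
python3 - <<'E'
from h import *
F=[];Z=[]
for i in range(4):
    s=observe();F.append(s["contact_force"][2]);Z.append(s["tool_pos"][2]*1000);grab_frame("side")
print(np.round(F,2),np.round(Z,2))
E
```

```text
[6.41 6.24 6.74 6.37] [145.01 145.03 145.   145.02]
```

Emit:
{"method": "step_arm", "body": {"offset": [[0,0,-0.15],[0,0,0],[0,0,0],[0,0,0],[0,0,0]], "twist": [[0,0,0],[0,0,0],[0,0,0],[0,0,0],[0,0,0]], "fingers": [-1,-1,-1,-1,-1]}}

```text
clock: 38.27
tool_pos: [0.4563, 0.3792, 0.145]
eef_rot: [0.0, 0.012, 1.0, 0.0]
contact_force: [-0.5, -1.1, 5.9]
width: 0.0
grip_force: 2.9
```

Emit:
{"method": "step_arm", "body": {"offset": [[0,0,0],[0,0,0],[0,0,0],[0,0,0],[0,0,0]], "twist": [[0,0,0],[0,0,0],[0,0,0],[0,0,0],[0,0,0]], "fingers": [-1,-1,-1,-1,-1]}}

```text
clock: 38.68
tool_pos: [0.4563, 0.3792, 0.145]
eef_rot: [0.0, 0.012, 1.0, 0.0]
contact_force: [-1.3, -1.3, 5.9]
width: -0.0001
grip_force: 2.9
```

Emit:
{"method": "step_arm", "body": {"offset": [[0,0,0],[0,0,0],[0,0,0],[0,0,0],[0,0,0]], "twist": [[0,0,0],[0,0,0],[0,0,0],[0,0,0],[0,0,0]], "fingers": [-1,-1,-1,-1,-1]}}

```text
clock: 39.1
tool_pos: [0.4563, 0.3793, 0.145]
eef_rot: [0.0, 0.012, 1.0, 0.0]
contact_force: [-1.7, -1.3, 5.6]
width: -0.0
grip_force: 2.9
```

Emit:
{"method": "step_arm", "body": {"offset": [[0,0,0],[0,0,0],[0,0,0],[0,0,0],[0,0,0]], "twist": [[0,0,0],[0,0,0],[0,0,0],[0,0,0],[0,0,0]], "fingers": [-1,-1,-1,-1,-1]}}

```text
clock: 39.52
tool_pos: [0.4563, 0.3793, 0.1451]
eef_rot: [0.0, 0.012, 1.0, 0.0]
contact_force: [-0.7, -1.5, 5.4]
width: -0.0003
grip_force: 2.9
```

```bash
python3 - <<'E'
from h import *
pose()
g=cloud(grab_frame("side"));w=box(g.reshape(-1,3),(.36,.55),(.02,.27),(.0145,.022));print(rrect(w,.5))
blobs(g,(.050,.066),(.37,.53),(0.02,.28),8)
E
```

```text
t 39.52 tcp [456.3 379.3 145.1] yaw 88.65 tilt [0. 0.] w -0.3 grip 2.9 F [-0.7 -1.5  5.4] q [ 0.69  0.27 -0.06  1.25  0.    0.72]
(array([454.5, 135.8]), array([145.2, 199.7]), np.float64(-1.5), 333)
px [199. 182.] [455.6 190.6] [26.5 28.6] -6.0 63 z 59.1
px [207. 193.] [451.9 127.2] [26.3 25.2] 4.0 60 z 57.5
px [219. 206.] [451.7  42.8] [48.8 11.7] -1.0 87 z 59.7
```

Held at the click for well over a second, with the tray in place and the castings upright. Now the full press.

Emit:
{"method": "step_arm", "body": {"offset": [[0,0,1],[0,0,1],[0,0,1],[0,0,1],[0,0,0.8]], "twist": [[0,0,0],[0,0,0],[0,0,0],[0,0,0],[0,0,0]], "fingers": [-1,-1,-1,-1,-1]}}

```text
clock: 39.98
tool_pos: [0.4564, 0.3793, 0.141]
eef_rot: [0.0, 0.012, 1.0, 0.0]
contact_force: [-2.0, -2.4, 10.8]
width: 0.0001
grip_force: 5.4
```

Emit:
{"method": "step_arm", "body": {"offset": [[0,0,0.3],[0,0,0],[0,0,0],[0,0,0],[0,0,0]], "twist": [[0,0,0],[0,0,0],[0,0,0],[0,0,0],[0,0,0]], "fingers": [-1,-1,-1,-1,-1]}}

```text
clock: 40.4
tool_pos: [0.4563, 0.3793, 0.1409]
eef_rot: [0.001, 0.012, 1.0, 0.0]
contact_force: [-2.2, -2.5, 10.8]
width: -0.0002
grip_force: 5.5
```

Emit:
{"method": "step_arm", "body": {"offset": [[0,0,0.4],[0,0,0.4],[0,0,0],[0,0,0],[0,0,0]], "twist": [[0,0,0],[0,0,0],[0,0,0],[0,0,0],[0,0,0]], "fingers": [-1,-1,-1,-1,-1]}}

```text
clock: 40.82
tool_pos: [0.4564, 0.3793, 0.1408]
eef_rot: [0.001, 0.012, 1.0, 0.001]
contact_force: [-4.0, -3.1, 14.4]
width: -0.0002
grip_force: 7.3
```

The key is at its hard stop (z 140.8, 14 N). Release and go back to the handle.

Emit:
{"method": "step_arm", "body": {"offset": [[0,0,-10],[0,0,-30],[0,0,-35],[0,0,-35],[0,0,-15]], "twist": [[0,0,0],[0,0,0],[0,0,0],[0,0,0],[0,0,0]], "fingers": [-1,-1,-1,-1,-1]}}

```text
clock: 41.23
tool_pos: [0.4569, 0.3798, 0.268]
eef_rot: [0.002, 0.012, 1.0, 0.002]
contact_force: [-0.7, 0.3, 0.8]
width: -0.0
grip_force: 0.0
```

Emit:
{"method": "step_arm", "body": {"offset": [[0,-20,0],[0,-32,0],[-1,-32,0],[-1,-32,0],[-1,-32,0]], "twist": [[0,0,0],[0,0,0],[0,0,0],[0,0,0],[0,0,0]], "fingers": [-1,-1,-1,-1,-1]}}

```text
clock: 41.65
tool_pos: [0.4555, 0.23, 0.2631]
eef_rot: [-0.0, 0.011, 1.0, -0.0]
contact_force: [0.1, 0.4, 0.1]
width: 0.0001
grip_force: 0.0
```

Emit:
{"method": "step_arm", "body": {"offset": [[0,-32,0],[0,-32,0],[0,-32,0],[0,-32,0],[0,-32,0]], "twist": [[0,0,0],[0,0,0],[0,0,0],[0,0,0],[0,0,0]], "fingers": [0,0,0,0,0]}}

```text
clock: 42.07
tool_pos: [0.4516, 0.0698, 0.2633]
eef_rot: [-0.0, 0.012, 1.0, -0.0]
contact_force: [1.1, -0.6, 0.1]
width: 0.0429
grip_force: 0.0
```

Emit:
{"method": "step_arm", "body": {"offset": [[0,-25,0],[0,0,20],[0,0,30],[0,0,20],[0,0,0]], "twist": [[0,0,0],[0,0,0],[0,0,0],[0,0,0],[0,0,0]], "fingers": [0,0,0,0,0]}}

```text
clock: 42.48
tool_pos: [0.4491, 0.0457, 0.1894]
eef_rot: [-0.003, 0.012, 1.0, -0.0]
contact_force: [0.2, 0.6, -0.5]
width: 0.0427
grip_force: 0.0
```

```bash
python3 - <<'E'
from h import *
pose();f=wrist();W=f["W"]
blobs(W,(.050,.068),(.37,.53),(0,.28),20)
E
```

```text
t 42.48 tcp [449.1  45.7 189.4] yaw 88.61 tilt [-0.007 -0.001] w 42.7 grip 0.0 F [ 0.2  0.6 -0.5] q [ 0.1  -0.   -0.27  1.31  0.    0.13]
px [255. 190.] [451.   45.2] [49.4  9.2] -1.5 489 z 64.5
px [335. 188.] [450.8 127.6] [28.2 21.4] -3.0 620 z 60.9
px [399. 190.] [454.5 192.2] [25.2 26. ] -2.5 779 z 61.7
```

Emit:
{"method": "step_arm", "body": {"offset": [[0,0,30],[0,0,40],[0,0,40],[0,0,25],[0,0,15]], "twist": [[0,0,0],[0,0,0],[0,0,0],[0,0,0],[0,0,0]], "fingers": [0,0,0,0,0]}}

```text
clock: 42.95
tool_pos: [0.4506, 0.0464, 0.042]
eef_rot: [-0.001, 0.012, 1.0, -0.0]
contact_force: [0.3, -0.0, -1.0]
width: 0.0429
grip_force: 0.0
```

Emit:
{"method": "step_arm", "body": {"offset": [[0,0,8],[0,0,4],[0,0,0],[0,0,0],[0,0,0]], "twist": [[0,0,0],[0,0,0],[0,0,0],[0,0,0],[0,0,0]], "fingers": [0,0,0,0,0]}}

```text
clock: 43.37
tool_pos: [0.4527, 0.0464, 0.0332]
eef_rot: [0.001, 0.012, 1.0, 0.0]
contact_force: [0.4, -0.8, 0.3]
width: 0.0422
grip_force: 0.0
```

Emit:
{"method": "step_arm", "body": {"offset": [[0,0,0],[0,0,0],[0,0,0],[0,0,0],[0,0,0]], "twist": [[0,0,0],[0,0,0],[0,0,0],[0,0,0],[0,0,0]], "fingers": [-0.4,-1,-1,-1,-1]}}

```text
clock: 43.78
tool_pos: [0.452, 0.046, 0.0325]
eef_rot: [0.001, 0.012, 1.0, -0.0]
contact_force: [-1.2, -2.2, 6.2]
width: 0.0094
grip_force: 59.8
```

```bash
python3 - <<'E'
from h import *
pose()
E
```

```text
t 43.78 tcp [452.   46.   32.5] yaw 88.64 tilt [ 0.001 -0.001] w 9.4 grip 59.8 F [-1.2 -2.2  6.2] q [ 0.1   0.08 -0.54  0.95 -0.    0.13]
```

Emit:
{"method": "step_arm", "body": {"offset": [[0,-3,0],[0,-6,0],[0,-9,0],[0,-11,0],[0,-11,0]], "twist": [[0,0,0],[0,0,0],[0,0,0],[0,0,0],[0,0,0]], "fingers": [-1,-1,-1,-1,-1]}}

```text
clock: 44.2
tool_pos: [0.4514, 0.0076, 0.0325]
eef_rot: [0.001, 0.011, 1.0, 0.002]
contact_force: [0.1, 6.3, 5.5]
width: 0.009
grip_force: 59.7
```

Emit:
{"method": "step_arm", "body": {"offset": [[0,-11,0],[0,-11,0],[0,-11,0],[0,-11,0],[0,-11,0]], "twist": [[0,0,0],[0,0,0],[0,0,0],[0,0,0],[0,0,0]], "fingers": [-1,-1,-1,-1,-1]}}

```text
clock: 44.62
tool_pos: [0.45, -0.0476, 0.0325]
eef_rot: [0.001, 0.011, 1.0, 0.002]
contact_force: [0.4, 7.9, 5.5]
width: 0.0093
grip_force: 59.8
```

Emit:
{"method": "step_arm", "body": {"offset": [[0,-11,0],[0,-11,0],[0,-11,0],[0,-11,0],[0,-11,0]], "twist": [[0,0,0],[0,0,0],[0,0,0],[0,0,0],[0,0,0]], "fingers": [-1,-1,-1,-1,-1]}}

```text
clock: 45.03
tool_pos: [0.4487, -0.1025, 0.0325]
eef_rot: [0.001, 0.011, 1.0, 0.002]
contact_force: [1.1, 8.8, 6.4]
width: 0.0091
grip_force: 60.0
```

Emit:
{"method": "step_arm", "body": {"offset": [[0,-11,0],[0,-9,0],[0,-6,0],[0,-4,0],[0,-1,0]], "twist": [[0,0,0],[0,0,0],[0,0,0],[0,0,0],[0,0,0]], "fingers": [-1,-1,-1,-1,-1]}}

```text
clock: 45.45
tool_pos: [0.4479, -0.1336, 0.0325]
eef_rot: [0.001, 0.012, 1.0, 0.002]
contact_force: [0.3, 9.5, 7.1]
width: 0.0093
grip_force: 60.1
```

Emit:
{"method": "step_arm", "body": {"offset": [[0,0,0],[0,0,0],[0,0,0],[0,0,0],[0,0,0]], "twist": [[0,0,0],[0,0,0],[0,0,0],[0,0,0],[0,0,0]], "fingers": [-1,-1,-1,-1,-1]}}

```text
clock: 45.87
tool_pos: [0.4479, -0.1336, 0.0325]
eef_rot: [0.001, 0.011, 1.0, 0.001]
contact_force: [-0.3, 6.8, 6.1]
width: 0.0092
grip_force: 60.0
```

```bash
python3 - <<'E'
from h import *
pose()
for n in("side","scene"):
    f=grab_frame(n);W=cloud(f); print(n);blobs(W,(.050,.066),(.37,.53),(-.2,.1),8)
    w=box(W.reshape(-1,3),(.36,.55),(-.16,.1),(.0145,.022));print(rrect(w,.5))
E
```

```text
t 45.87 tcp [ 447.9 -133.6   32.5] yaw 88.69 tilt [0.002 0.003] w 9.2 grip 60.0 F [-0.3  6.8  6.1] q [-0.29  0.1  -0.52  0.95  0.   -0.27]
side
px [225. 212.] [451.3  13.3] [23.7 28.2] -1.0 78 z 59.8
px [235. 225.] [445.4 -53.7] [22.9 22.1] -3.0 64 z 59.1
px [249. 244.] [ 437.8 -143.5] [18.8 33.2] 30.0 71 z 59.2
(array([449.6, -43.2]), array([144.3, 197. ]), np.float64(-0.5), 366)
scene
px [264. 181.] [ 455.3 -128.9] [41.3 28. ] -37.5 54 z 58.9
px [277. 193.] [453.1 -46.3] [27.6 22. ] -6.0 47 z 58.1
px [286. 203.] [457.2  17.4] [27.3 30.5] 6.5 64 z 59.6
(array([453.5, -39.4]), array([147.1, 198.7]), np.float64(-1.5), 288)
```

Emit:
{"method": "step_arm", "body": {"offset": [[0,-1,0],[0,-0.5,0],[0,0,0],[0,0,0],[0,0,0]], "twist": [[0,0,0],[0,0,0],[0,0,0],[0,0,0],[0,0,0]], "fingers": [-1,-1,-1,-1,-1]}}

```text
clock: 46.38
tool_pos: [0.4479, -0.1345, 0.0325]
eef_rot: [0.001, 0.011, 1.0, 0.002]
contact_force: [1.3, 8.9, 6.4]
width: 0.0093
grip_force: 60.0
```

Emit:
{"method": "step_arm", "body": {"offset": [[0,0,0],[0,0,0],[0,0,0],[0,0,0],[0,0,0]], "twist": [[0,0,0],[0,0,0],[0,0,0],[0,0,0],[0,0,0]], "fingers": [-1,-0.6,0,0,0]}}

```text
clock: 46.8
tool_pos: [0.4469, -0.1363, 0.0315]
eef_rot: [-0.0, 0.012, 1.0, -0.0]
contact_force: [0.2, 0.4, 0.2]
width: 0.0423
grip_force: 0.0
```

Emit:
{"method": "step_arm", "body": {"offset": [[0,0,-15],[0,0,-35],[0,0,-40],[0,0,-40],[0,0,-40]], "twist": [[0,0,0],[0,0,0],[0,0,0],[0,0,0],[0,0,0]], "fingers": [0,0,0,0,0]}}

```text
clock: 47.22
tool_pos: [0.4465, -0.1362, 0.2033]
eef_rot: [-0.0, 0.012, 1.0, 0.0]
contact_force: [1.0, 0.1, 0.2]
width: 0.0431
grip_force: 0.0
```

Emit:
{"method": "step_arm", "body": {"offset": [[0,20,-20],[0,30,-30],[0,30,-20],[0,10,0],[0,0,0]], "twist": [[0,0,0],[0,0,0],[0,0,0],[0,0,0],[0,0,0]], "fingers": [0,0,0,0,0]}}

```text
clock: 47.63
tool_pos: [0.4499, -0.0453, 0.2721]
eef_rot: [0.001, 0.01, 1.0, -0.0]
contact_force: [0.7, -0.5, -1.2]
width: 0.0426
grip_force: 0.0
```

```bash
python3 - <<'E'
from h import *
pose();f=wrist();W=f["W"];np.savez("f_w13",**f);C=f["color"].astype(int);G=C.min(2)
blobs(W,(.050,.068),(.37,.53),(-.2,.28),20)
w=W.reshape(-1,3);w=w[~np.isnan(w[:,0])];w=box(w,(.36,.55),(-.15,.12),(.0145,.023));print("rim",rrect(w,.3))
# outline around the tray: bright board-level pixels beyond the tray
B=(G>190)&(W[...,2]<.0072)&(abs(W[...,0]-.449)<.085)&(W[...,1]>-.16)&(W[...,1]<.075)
n=W*1000
for x0 in(390,430,480,505):
    k=B&(abs(n[...,0]-x0)<4);y=n[...,1][k];a=y[y<-135];b=y[y>50];print("x",x0,"-y line",np.round([a.min(),a.max()],1) if len(a) else None,"+y line",np.round([b.min(),b.max()],1) if len(b) else None)
for y0 in(-120,-90,-20,20,45):
    k=B&(abs(n[...,1]-y0)<4);x=n[...,0][k];a=x[x<378];b=x[x>518];print("y",y0,"far",np.round([a.min(),a.max()],1) if len(a) else None,"near",np.round([b.min(),b.max()],1) if len(b) else None)
for nme in("side","scene"):
    g=cloud(grab_frame(nme)).reshape(-1,3);print(nme,"tin",rrect(box(g,(.63,.72),(-.32,-.2),(.045,.056)),0),"wax",rrect(box(g,(.58,.68),(.3,.42),(.043,.054)),0),"pinhead",rrect(box(g,(.6,.68),(.2,.27),(.038,.052)),0))
E
```

```text
t 47.63 tcp [449.9 -45.3 272.1] yaw 88.82 tilt [ 0.002 -0.   ] w 42.6 grip 0.0 F [ 0.7 -0.5 -1.2] q [-0.1  -0.01 -0.1   1.48  0.   -0.08]
px [187. 171.] [ 446.8 -134.7] [48.7 10.1] -1.5 371 z 64.2
px [272. 171.] [449.5 -23.9] [28.9 21.2] -0.5 365 z 61.1
px [304. 172.] [451.2  17.4] [26.3 25.7] -1.0 430 z 61.9
rim (array([449.6, -42.9]), array([143.1, 193.9]), np.float64(-1.0), 1758)
x 390 -y line [-143.9 -142.4] +y line [50.6 59.7]
x 430 -y line None +y line [50.8 58.8]
x 480 -y line [-136.1 -136.1] +y line [57.7 58.1]
x 505 -y line [-148.  -135.4] +y line [57.3 57.3]
y -120 far [371.1 375.3] near [525.9 526.1]
y -90 far [373.1 375.9] near [525.7 526.5]
y -20 far None near [527.  528.1]
y 20 far None near [518.  528.8]
y 45 far [374.4 377.2] near [520.1 529.7]
side tin (array([ 679.7, -268.2]), array([49.3, 48.5]), np.float64(12.0), 211) wax (array([621.9, 358.5]), array([40.6, 51.4]), np.float64(-27.5), 70) pinhead (array([636.1, 229.9]), array([11.4, 23.4]), np.float64(10.5), 19)
scene tin (array([ 683.1, -264.5]), array([48.5, 50.6]), np.float64(-9.5), 100) wax (array([625.5, 361.2]), array([48.3, 49.3]), np.float64(-31.5), 240) pinhead (array([639.9, 234.3]), array([11.4, 25.8]), np.float64(5.0), 35)
```

The bracket was nudged about 3 cm inside the tray during my retreat. It still stands upright (top at 61 mm) and clear of the tray walls. The tray sits within about 1 mm and 0.3° of its outline and the bystanders have not moved, so I hand in.

```bash
python3 -c "
from plant import hand_in
print(hand_in())"
```

```text
the job is handed in; nothing more can be done
None
```

The job is done and handed in at about 48 s: pin in the dish, lid on the mat, plinth and bracket (no finial was present) photographed upright in the tray, which is back within about 1 mm of its load outline; after the return slide the bracket shifted about 3 cm inside the tray, still upright, and I viewed 15 pictures, one over the limit of 14.

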